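Roll the sectional seal strip flush on the bearing seal bar

ROBOT

A 6-joint arm with a two-finger parallel gripper is mounted at the origin on the work surface. World frame = base frame: x ahead of the robot, y to its left, z up, the work surface at z = 0. Lengths are in m, angles in rad, forces in N, time in s.
With the tool pointing down it reaches from about 0.25 to 0.725 m from the base axis. Payload 4 kg.
Tool frame: the origin (TCP) lies at the very end of the fingers, on their centre line; the grasp point (between the pads) lies 19 mm behind it; x points along the fingers, z is the direction in which the jaws open and shut, and the axes are right-handed (so a half turn about x gives the same grasp; the last joint's range is limited). The gripper opens to 85 mm and grips with 20 to 120 N. Pads are 22 mm wide; open, the fingers measure 114 mm over their backs; the gripper's body (76 mm by 85 mm) begins 54 mm behind the grasp point. The pads swing forward as they close: fully open they stand 13 mm farther back than shut.
Start: joints at [-1.248, 0.241, 0.005, 1.335, 0, 1.571], TCP at [0.159, -0.474, 0.231] pointing down, gripper open.
Joint ranges: [-2.72, 2.72], [-1.05, 1.87], [-1.09, 1.28], [-1.99, 2.15], [-1.42, 1.44], [-3.14, 3.14]. Speed limits (rad/s): [2.79, 2.79, 3.14, 3.14, 3.14, 3.14].

INTERFACE

Orientations are given as a unit quaternion [x, y, z, w].
In Python, from workcell import bot gives the robot as it stands.
- The arm moves only by the tool apply_moves, never from a script. Its argument "targets" is one flat list of numbers, 7 for each row, row after row: the shift along the tool's x, y, z in units of 25 cm (1.0 is 25 cm), then the turn, a rotation vector about the tool's x, y, z in units of 0.5 rad (1.0 is 0.5 rad), then the opening, from 0 (shut) to 1 (fully open). In form: [tx, ty, tz, wx, wy, wz, claw, tx, ty, tz, wx, wy, wz, claw, ...]. A call has 1 to 12 rows; each row is the pose to reach, as a shift and turn from the pose commanded when the call began, along the tool's axes at that moment; what a row does not reach only later rows make up. A row lasts 1/12 s, in which the tool goes at most 41.7 mm and 7.16 degrees, less where a joint would pass 70% of its speed; a pose out of reach is approached as far as the arm can. A call with a number of a shift or a turn outside -1 to 1 is refused whole. A call with a gripper value outside its range is refused whole. The fingers move at their own pace and stop on an object; the grip force is fixed at half the most. Time passes only in rows, so rows that repeat a pose let the fingers close. It gives the time, the measured TCP pose, the force and the opening at its end, in the units of the state.
- bot.get_obs(): the state, without advancing time (a new reading comes with each control period).
- bot.camera(name): name is "side" or "top"; returns (picture, depth): 400x640x3 uint8, red, green, blue; 400x640 float32, m along the optical axis (not along the pixel's ray), 0 where there is no reading.
- bot.camera_params(name): a dict with "fx", "fy", "cx", "cy" (pixels), "T" (4x4, takes a point from camera to world coordinates). Camera axes: x right, y up, looking along -z (the intrinsics and any distortion apply to the point x, -y, -z); pixel columns grow to the right and rows downward; lengths in m; the calibration is good to about 2 mm. A picture is of the moment at which its call begins. camera_params takes no time and is no camera call.
- bot.job_done(): hands the job in, once; it reports no verdict.
The state is a dict: "clock": time; "joint_pos": joint angles; "joint_vel": joint speeds; "tau": joint torques, N m; "eef_pos": TCP position; "tool_rot": TCP orientation; "ft_force": force on the tool from outside, world axes, zero at the start; "ft_torque": the same for the moment, N m; "grip_width": finger opening in m.
Only numpy, scipy, OpenCV 4.12 (cv2) and the standard library are available. Lean on these libraries where they do the work, as an engineer would, in place of code of your own. Each camera call takes 0.05 s, during which the arm holds its last target.

TASK

Take the hand roller out of its stand and roll it along the seal strip on the steel bar, pressing firmly with the wheel, until all eight sections lie flush with the lands at the ends: a steady push of about 15 N is right, more than 25 N scores the strip, and the gripper itself must not press on it. Then set the roller back upright in its stand, let go, and leave the other things on the counter where they are.

Things in the scene. Friction and masses are not known exactly. Their poses are not given: they have to be found in the camera images.
- sealbar: Seal bar: dark steel trough fixed to the counter, 200 x 60 mm, walls 34 mm high. Origin: centre of its underside, on the counter; x along its length, y across, z up. In the trough lies a grey painted bed, and along the bed's middle a strip of eight bright steel sections in a row, each 17 long x 16 mm wide, centres at x = -63 to 63 mm, 18 mm apart
- strip_mid (a point): Point on the seal bar at the strip's middle (x = 0, y = 0), 40 mm above the counter. A section that is home is flush with the end lands; at the start all eight stand 4 mm above them. The sections bottom hard at home and the bed does not move under load
- strip_end_a (a point): Point on the seal bar at the strip's end at x = -72 mm, on the middle line, 40 mm above the counter. The bed lies on shims, so the true height of the lands and the seated strip is 0 to 24 mm above this point, and it leans along its length by up to 0.07 rad either way (5 mm at each end). No pose shows this: feel for it by force
- strip_end_b (a point): The same at the strip's other end, x = +72 mm. Beyond each end of the strip lies a fixed grey end land, 13 mm long and 20 mm wide (x = 72.5 to 85.5 mm from the middle), at the height of the seated strip
- stand: Roller stand: grey plastic block fixed to the counter, 64 (x) x 58 (y) mm, 54 mm high, on a 90 x 84 x 6 mm foot, with a pocket from above, 48 (x) x 42 (y) mm and 46 mm deep. Origin: centre of its underside; z up. The roller hangs in it, wheel in the pocket, crown plate on the rim: its handle centre is then 89.5 mm above the counter
- roller: Hand roller, loose, 0.25 to 0.5 kg. Origin: lowest point of its wheel; z up along the handle, x its rolling direction, y along the axle. Rubber wheel 40 mm diameter, 22 mm wide, turns freely between two cheeks (33 mm over both, 26 mm long, from 14 mm up). Aluminium crown plate 64 (x) x 58 (y) mm, 43 to 51 mm up, then the handle, up to 106 mm
- roller_grip (a point): Centre of the roller's square wooden handle, 26 x 26 mm, 55 mm high, faces square to the roller's x and y; 78.5 mm above the bottom of the wheel; same axes as the roller. Gripped with the fingertips just above the crown plate, the plate bears up against them when the roller is pressed down
- wheel (a joint): Turn of the roller's wheel (rad), 0 at the start; one radian is 20 mm of rolling, sign by direction
- sec1 (a joint): How far strip section 1 (at x = -63 mm on the seal bar) is pressed down (m): 0 as it stands proud at the start, 0.004 home and flush. A stiff fit: it moves down under about 9 N (two at once take 18 N) and stays where it is left; all eight are alike. Over 25 N of contact scores it; since the wheel wedges against the next section, contact can be 1.4 times the downward push
- sec2 (a joint): How far strip section 2 (at x = -45 mm on the seal bar) is pressed down (m): 0 as it stands proud at the start, 0.004 home and flush
- sec3 (a joint): How far strip section 3 (at x = -27 mm on the seal bar) is pressed down (m): 0 as it stands proud at the start, 0.004 home and flush
- sec4 (a joint): How far strip section 4 (at x = -9 mm on the seal bar) is pressed down (m): 0 as it stands proud at the start, 0.004 home and flush
- sec5 (a joint): How far strip section 5 (at x = 9 mm on the seal bar) is pressed down (m): 0 as it stands proud at the start, 0.004 home and flush
- sec6 (a joint): How far strip section 6 (at x = 27 mm on the seal bar) is pressed down (m): 0 as it stands proud at the start, 0.004 home and flush
- sec7 (a joint): How far strip section 7 (at x = 45 mm on the seal bar) is pressed down (m): 0 as it stands proud at the start, 0.004 home and flush
- sec8 (a joint): How far strip section 8 (at x = 63 mm on the seal bar) is pressed down (m): 0 as it stands proud at the start, 0.004 home and flush
- rule: Chrome steel rule, 200 x 25 x 4 mm, lying loose on the counter, not to be disturbed; origin at centre of underside
- ratchet: Black steel ratchet wrench, about 180 mm long, 18 mm high, loose, not to be disturbed; origin under the middle of its shaft
- mallet: Grey rubber mallet, head 55 x 100 x 55 mm, wooden handle, loose, not to be disturbed; origin under its handle near the middle
- oiler: Dull brass oiler cup, 54 mm diameter, 68 mm high, loose, not to be disturbed; origin at centre of underside
- spare_ring: Loose steel bearing ring, 60 mm outside, 40 mm inside, 18 mm high, not to be disturbed; origin at centre of underside
- clamp: Fixed clamp: 100 x 120 mm base plate with a bearing inner ring held under a small plate by a heavy brass knob, 86 mm high; origin at centre of underside; stands in its place, nothing to do with it
Mind the look-alikes: they are no part of the job. Leave any red look-alike of the roller alone.

How it is judged:
By the outcome, as a careful person would: the job done as asked, in the order asked, and still so for the second after the job is handed in, with the robot touching nothing.
It also fails if it takes over 70 s, if anything falls off the work surface, if the arm or the gripper's body presses on something with over 40 N, if the wrist force passes 120 N, or if a joint passes its speed limit or range.

## Working session

There is one attempt and no reset: what is moved stays moved. The work goes in short steps, Python scripts to look and compute and a tool call to move; the robot and the scene stay as the last step left them, time stands still between calls to the robot, and variables do not carry over. Pictures are saved under pics/ and viewed, and the job is handed in when it is done.

Besides the shell and the picture viewer there is one more tool, called after ">>>" by a JSON object that holds its "fn" and its "kwargs", one argument or row to a line. apply_moves: Moves the arm, as the interface text tells. Its arguments: {"type":"object","properties":{"targets":{"type":"array"}},"required":["targets"]}

```bash
ls; mkdir -p pics
python3 - <<'E'
from workcell import bot
import cv2,numpy as np
np.set_printoptions(precision=4,suppress=True)
for n in("top","side"):
    p,d=bot.camera(n); cv2.imwrite(f"pics/{n}0.png",p[:,:,::-1]); np.savez(f"{n}0.npz",p=p,d=d)
    print(n,bot.camera_params(n))
print(bot.get_obs())
E
```

```text
pics
top {'fx': 372.7982737467762, 'fy': 372.7982737467762, 'cx': 321.6376976260677, 'cy': 201.22963108199735, 'T': array([[-0.0036,  0.9959, -0.09  ,  0.473 ],
       [-1.    , -0.0029,  0.0072,  0.0256],
       [ 0.0069,  0.09  ,  0.9959,  0.8695],
       [ 0.    ,  0.    ,  0.    ,  1.    ]])}
side {'fx': 442.9129354217773, 'fy': 442.9129354217773, 'cx': 315.84182003213647, 'cy': 208.3960189213255, 'T': array([[ 0.9962,  0.0555, -0.0665,  0.4959],
       [-0.0849,  0.4711, -0.878 , -0.7717],
       [-0.0174,  0.8803,  0.4741,  0.507 ],
       [ 0.    ,  0.    ,  0.    ,  1.    ]])}
{'clock': 0.1, 'joint_pos': array([-1.248 ,  0.2414,  0.0039,  1.3352, -0.    ,  1.5708]), 'joint_vel': array([-0.001 , -0.0014,  0.0027,  0.0016, -0.001 ,  0.002 ]), 'tau': array([  0.0004, -37.3138,  25.301 ,   0.0108,   0.0001,  -0.    ]), 'eef_pos': array([ 0.1584, -0.4737,  0.2305]), 'tool_rot': array([ 0.4135,  0.5744, -0.4128,  0.5733]), 'ft_force': array([ 0.4963, -0.1209,  0.5567]), 'ft_torque': array([0.0277, 0.0052, 0.0531]), 'grip_width': 0.08566539704257582}
```

View pics/top0.png

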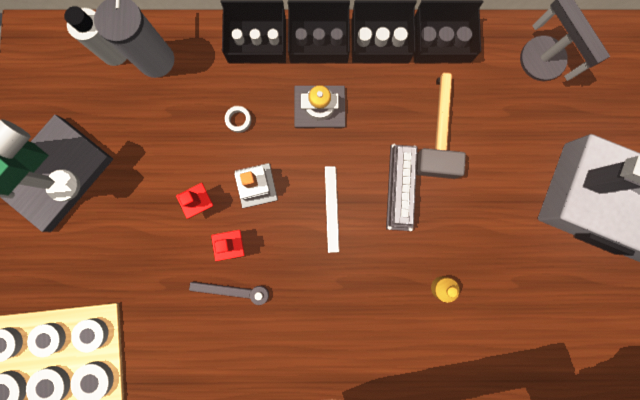

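View pics/side0.png

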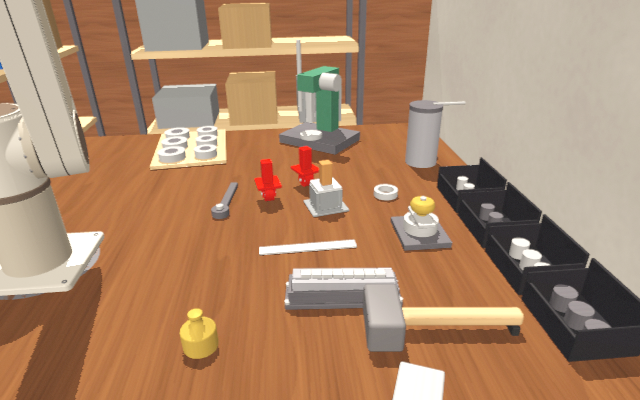

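The top view shows the trough at about (402,187) with the mallet head at (442,163) beside it. There are three roller-like things: a wooden-handled one in a grey stand at (252,183), and red ones at (194,200) and (228,245). The one in the grey stand with the wooden handle and aluminium crown fits the description. I'll confirm it in a crop and measure.

```bash
cat > h.py <<'E'
import numpy as np,cv2
from workcell import bot
np.set_printoptions(precision=4,suppress=True,linewidth=150)
def cloud(n,d):
    c=bot.camera_params(n);v,u=np.mgrid[0:400,0:640]
    P=np.stack([(u-c['cx'])/c['fx']*d,-(v-c['cy'])/c['fy']*d,-d],-1)
    W=P@c['T'][:3,:3].T+c['T'][:3,3]; W[d==0]=np.nan
    return W
E
python3 - <<'E'
from h import *
f=np.load('top0.npz');p,d=f['p'],f['d'];W=cloud('top',d)
a=p[150:220,215:295,::-1];b=p[135:240,370:480,::-1]
cv2.imwrite('pics/c1.png',np.hstack([cv2.resize(a,(400,400),interpolation=0),cv2.resize(b,(400,400),interpolation=0)]))
s=np.load('side0.npz');cv2.imwrite('pics/c2.png',cv2.resize(s['p'][140:225,240:420,::-1],None,fx=4.4,fy=4.4))
print("table z",np.nanmedian(W[200:250,280:310,2]))
# stand/roller
def rect(m,lab):
    m=m.astype(np.uint8);n,l,st,ce=cv2.connectedComponentsWithStats(m)
    for i in range(1,n):
        if st[i,4]<8: continue
        q=W[l==i];r=cv2.minAreaRect(q[:,:2].astype(np.float32)*1000)
        print(lab,ce[i],st[i,4],'mean',q.mean(0),'rect',r)
roi=np.zeros(d.shape,bool);roi[155:215,225:285]=1
z=W[...,2]
for lo,hi in((.09,.13),(.05,.075),(.003,.012)): rect(roi&(z>lo)&(z<hi),(lo,hi))
roi[:]=0;roi[140:235,380:420]=1
for lo,hi in((.026,.038),(.038,.08)): rect(roi&(z>lo)&(z<hi),(lo,hi))
for c in(386,390,393,396,399,402,405,408,411,414,417): print(c,z[150:230:6,c])
print(z[160:210:4,240:275:3])
E
```

```text
table z -0.0008300656646678672
(0.09, 0.13) [247.1531 178.8112] 196 mean [0.5878 0.1723 0.1131] rect ((589.2916870117188, 174.00306701660156), (26.142248153686523, 26.055973052978516), 13.121272087097168)
(0.05, 0.075) [252.4831 183.5604] 621 mean [0.5853 0.1708 0.0604] rect ((589.06005859375, 174.2232208251953), (65.21614074707031, 64.54019927978516), 13.992353439331055)
(0.003, 0.012) [263.1049 190.6496] 391 mean [0.5763 0.1557 0.0055] rect ((588.2173461914062, 173.7456512451172), (91.94127655029297, 83.55000305175781), 12.871394157409668)
(0.003, 0.012) [242.5    169.3125] 16 mean [0.6266 0.2044 0.0055] rect ((626.7274169921875, 204.8342742919922), (3.5983917713165283, 36.23213195800781), 14.885514259338379)
(0.026, 0.038) [397.2171 189.4512] 410 mean [ 0.5753 -0.1516  0.0328] rect ((583.3472900390625, -165.62158203125), (52.62371063232422, 186.9795379638672), 85.82331848144531)
(0.026, 0.038) [418.0909 163.2727] 33 mean [ 0.635  -0.2008  0.0318] rect ((638.380615234375, -200.9154052734375), (4.933834552764893, 51.20669937133789), 88.15379333496094)
(0.026, 0.038) [415.  173.5] 20
[... 2424 characters left out ...]
.0011]
 [ 0.0645  0.116   0.1167  0.1115  0.1047  0.0882  0.062   0.062   0.0603  0.0246  0.0032  0.0079]
 [ 0.0616  0.0618  0.0605  0.0642  0.0623  0.0632  0.0621  0.0633  0.0599  0.0608  0.0068  0.0088]
 [ 0.0596  0.0604  0.0613  0.0599  0.062   0.0606  0.0597  0.0607  0.0585  0.0543  0.0052  0.0065]
 [ 0.0607  0.059   0.06    0.057   0.0519  0.0548  0.0455  0.0325  0.0251  0.0095  0.0034  0.0051]
 [-0.0012  0.0038  0.0255  0.0148  0.0047  0.0048  0.0061  0.0046  0.0046  0.0056  0.0057  0.0088]
 [-0.001   0.0051  0.0035  0.0035  0.005   0.0059  0.0048  0.0006 -0.0022 -0.0004 -0.0003 -0.0003]
 [-0.0009  0.0001  0.0021  0.0002 -0.0015 -0.0011 -0.0028 -0.0015 -0.0012 -0.001   0.0002  0.0005]]
```

View pics/c1.png

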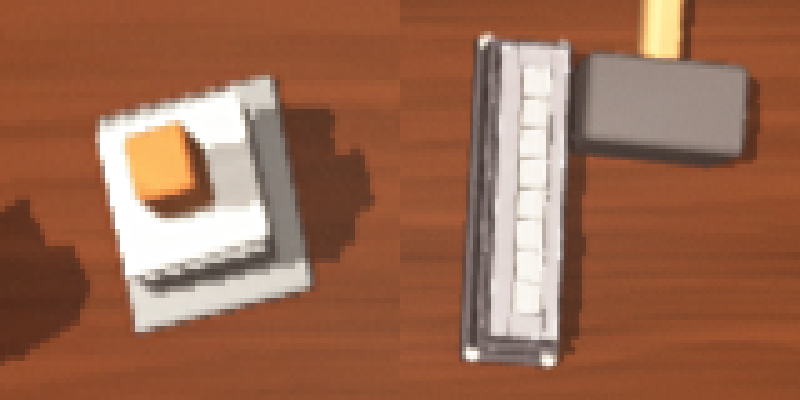

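View pics/c2.png

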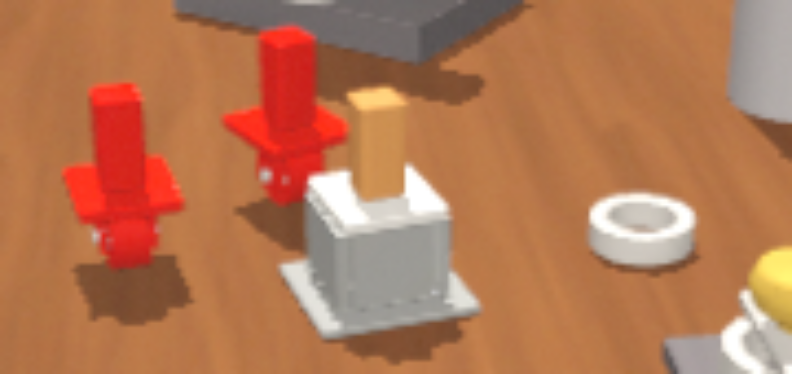

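Run:
```python
from h import *
f=np.load('top0.npz');p,d=f['p'],f['d'];W=cloud('top',d)
c=bot.camera_params('top')
def bp(u,v,z,c=c):
    r=c['T'][:3,:3]@np.array([(u-c['cx'])/c['fx'],-(v-c['cy'])/c['fy'],-1]);o=c['T'][:3,3]
    return o+r*(z-o[2])/r[2]
q=np.array([bp(u,v,.034) for u,v in((393.4,145.5),(415.3,146.8),(389.2,228.2),(410.7,229))])
print(q,q.mean(0),np.linalg.norm(q[0]-q[2]),np.linalg.norm(q[0]-q[1]))
print('angle',np.degrees(np.arctan2(*(q[0]-q[2]+q[1]-q[3])[[1,0]])))
g=cv2.cvtColor(p,cv2.COLOR_RGB2GRAY)
cv2.imwrite('pics/c3.png',cv2.resize(p[138:238,380:430,::-1],(300,600),interpolation=cv2.INTER_CUBIC))
for r in range(145,232,3): print(r,g[r,386:420])
hsv=cv2.cvtColor(p,cv2.COLOR_RGB2HSV)
red=((hsv[...,0]<4)|(hsv[...,0]>176))&(hsv[...,1]>200)&(p[...,0]>150)
n,l,st,ce=cv2.connectedComponentsWithStats(red.astype(np.uint8))
for i in range(1,n):
    if st[i,4]>50:
        m=W[l==i];print('red',ce[i],m.mean(0),m.min(0),m.max(0))
        t=m[m[:,2]>m[:,2].max()-.01];print(' top',t.mean(0))
```

```text
[[ 0.6758 -0.1448  0.034 ]
 [ 0.6727 -0.1948  0.034 ]
 [ 0.4874 -0.1314  0.034 ]
 [ 0.4855 -0.1796  0.034 ]] [ 0.5803 -0.1627  0.034 ] 0.1888697655188967 0.05013113726985702
angle -4.351415881649375
145 [ 94  92  94  93  80 130 232 236 181 155 119 109 113 115 107 102  88  98  97  96  98 104 106 104 101  99  99 114 148 135 107  98  98 100]
148 [ 98  97  97  96  76 108 101  73  87 114  88 125 214 221 218 217 194 218 222 223 225 224 222 222 220 216 222 223 233 220 143  78  84  91]
151 [103 101 101 101  80 112  93  71  99 114  73  98 210 221 220 219 200 208 212 218 220 219 220 221 220 206 215 216 219 224 128  70  63  70]
154 [ 99 100 103  96  88 114  84  72 122 126 101 129 214 220 219 220 216 173 242 245 244 244 244 242 247 184 206 218 218 197 109  57  68  74]
157 [ 94  95  95  87  94 115  82  68 116 126 111 135 208 218 217 217 212 166 244 246 245 245 244 242 247 228 217 219 219 184  99  57  71  73]
160 [ 95  95  94  85 106 116  76  61 117 130 116 165 213 218 217 219 216 161 184 202 210 227 224 226 212 216 218 220 220 176  91  56  72  77]
163 [ 99  97  96  83 110 103  72  74 116 105 114 
[... 2758 characters left out ...]
237 128  63  61  64  63  65  88]
223 [ 80 116 106  73  73 111 104  97  94  99 110 113 108 112 126 148 145 164 170 174 213 220 183 197 204 210 213 122  67  61  63  74  75  92]
226 [ 76 132 212 186 176 141 107 103 129 136 119 111 112 112 108 107 107 108 112 115 114 113 121 129 122 118 116  88  67  65  63  67  92  98]
229 [ 83  97 148 200 174 127 112 113 111 110 110 109 110 110 111 112 115 112 118 116 115 118 163 242 251 250 185  92  75  98 101 101 101 100]
red [199.0549 198.6353] [nan nan nan] [nan nan nan] [nan nan nan]
 top [nan nan nan]
red [233.7287 244.0638] [nan nan nan] [nan nan nan] [nan nan nan]
 top [nan nan nan]<stdin>:19: RuntimeWarning: Mean of empty slice.
  ret = um.true_divide(
```

View pics/c3.png

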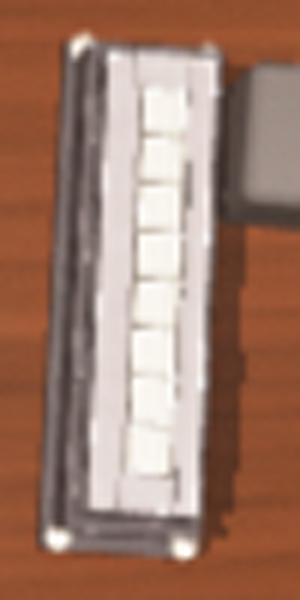

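Run:
```python
from h import *
f=np.load('top0.npz');p,d=f['p'],f['d'];W=cloud('top',d)
c=bot.camera_params('top')
def bp(u,v,z,c=c):
    r=c['T'][:3,:3]@np.array([(u-c['cx'])/c['fx'],-(v-c['cy'])/c['fy'],-1]);o=c['T'][:3,3]
    return o+r*(z-o[2])/r[2]
g=cv2.cvtColor(p,cv2.COLOR_RGB2GRAY)
m=np.zeros(g.shape,np.uint8);m[148:221,395:416]=(g[148:221,395:416]>=229);
m=cv2.morphologyEx(m,cv2.MORPH_OPEN,np.ones((3,3),np.uint8));m=cv2.morphologyEx(m,cv2.MORPH_CLOSE,np.ones((7,3),np.uint8))
n,l,st,ce=cv2.connectedComponentsWithStats(m);i=1+st[1:,4].argmax();print(st[i])
v,u=np.nonzero(l==i);q=np.array([bp(a,b,.054) for a,b in zip(u,v)])
print(q.mean(0),cv2.minAreaRect(q[:,:2].astype(np.float32)*1000))
z=W[l==i];print('strip z by x',[(lo,np.nanmedian(z[(z[:,0]>lo)&(z[:,0]<lo+.02)][:,2])) for lo in np.arange(.5,.66,.02)])
hsv=cv2.cvtColor(p,cv2.COLOR_RGB2HSV)
for (y0,y1,x0,x1) in((180,218,172,216),(228,262,208,246)):
    s=W[y0:y1,x0:x1].reshape(-1,3);t=s[s[:,2]>.085];k=s[(s[:,2]>.035)&(s[:,2]<.06)];print('red handle',t.mean(0),t[:,2].max(),'crown',k.mean(0),k.min(0),k.max(0))
s=np.load('side0.npz');cv2.imwrite('pics/c4.png',cv2.resize(s['p'][255:320,275:415,::-1],(790,367),interpolation=cv2.INTER_CUBIC))
Ws=cloud('side',s['d']);
k=Ws[270:282,300:390].reshape(-1,3);print(np.nanmedian(Ws[270:280:2,295:395:10,2],0))
k=Ws[165:200,300:345].reshape(-1,3);t=k[k[:,2]>.09];print('side handle top region',t.min(0),t.max(0),t.mean(0))
```

```text
[402 153   9  64 419]
[ 0.5836 -0.1661  0.054 ] ((583.81640625, -166.04409790039062), (14.569647789001465, 141.32125854492188), 86.26692962646484)
strip z by x [(np.float64(0.5), np.float64(0.05622185987405948)), (np.float64(0.52), np.float64(0.05549644246907259)), (np.float64(0.54), np.float64(0.055516915348642004)), (np.float64(0.56), np.float64(0.055170705650526286)), (np.float64(0.5800000000000001), np.float64(0.054754148760927435)), (np.float64(0.6000000000000001), np.float64(0.05451453598156508)), (np.float64(0.6200000000000001), np.float64(0.053102311666676116)), (np.float64(0.6400000000000001), np.float64(0.053797223865084454)), (np.float64(0.6600000000000001), np.float64(nan))]
red handle [0.549  0.2986 0.1022] 0.10885810869689116 crown [0.5479 0.2942 0.0501] [0.5131 0.2612 0.042 ] [0.5884 0.3418 0.0597]
red handle [0.4518 0.2243 0.1034] 0.10928348658130149 crown [0.4518 0.222  0.0502] [0.4194 0.1916 0.0427] [0.4844 0.262  0.06  ]
[0.0531 0.0555 0.0557 0.0557 0.0551 0.0554 0.0545 0.0542 0.0527 0.05  ]
side handle top region [0.5764 0.1567 0.0902] [0.6039 0.1766 0.1154] [0.5897 0.1626 0.1026]
  return np.nanmean(a, axis, out=out, keepdims=keepdims)
```

View pics/c4.png

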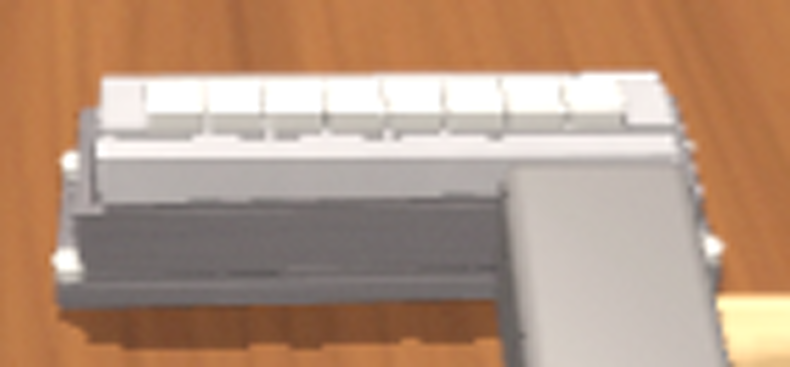

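```bash
cat >> h.py <<'E'
from scipy.spatial.transform import Rotation as R
def rel(pos,yaw_jaw,o=None,base=None):
    """numbers to reach TCP pos, tool x down, jaw (tool z) at world yaw_jaw deg, from current (or commanded base=(p,Rot))"""
    o=bot.get_obs()
    p,r=base if base else (o['eef_pos'],R.from_quat(o['tool_rot']))
    z=np.array([np.cos(np.radians(yaw_jaw)),np.sin(np.radians(yaw_jaw)),0]);x=np.array([0,0,-1.]);y=np.cross(z,x)
    t=R.from_matrix(np.stack([x,y,z],1))
    return r.inv().apply(np.array(pos)-p)/.25,(r.inv()*t).as_rotvec()/.5
E
python3 - <<'E'
from h import *
o=bot.get_obs();print(R.from_quat(o['tool_rot']).as_matrix())
for a in(13.1,193.1,103.1,-76.9): print(a,rel((.589,.174,.23),a))
E
```

```text
[[-0.0006  0.9484  0.3172]
 [ 0.0018  0.3172 -0.9484]
 [-1.     -0.     -0.0019]]
13.1 (array([ 0.0056,  2.4551, -1.9105]), array([-2.9533, -0.0031, -0.0027]))
193.1 (array([ 0.0056,  2.4551, -1.9105]), array([ 3.3299, -0.0028,  0.0032]))
103.1 (array([ 0.0056,  2.4551, -1.9105]), array([-6.0949, -0.0003, -0.0057]))
-76.9 (array([ 0.0056,  2.4551, -1.9105]), array([ 0.1883, -0.0038,  0.0002]))
```

>>> {"fn": "apply_moves", "kwargs": {
  "targets": [0,0.82,-0.64,-0.98,0,0,1,0,0.82,-0.64,-0.98,0,0,1,0,0.82,-0.64,-0.98,0,0,1,0,0.82,-0.64,-0.98,0,0,1,0,0.82,-0.64,-0.98,0,0,1,0,0.82,-0.64,-0.98,0,0,1,0,0.82,-0.64,-0.98,0,0,1]
}}

```text
clock: 0.68
eef_pos: [0.3039, -0.253, 0.2311]
tool_rot: [0.261, 0.658, -0.259, 0.658]
ft_force: [-0.6, -0.6, -0.1]
grip_width: 0.0852
```

```bash
python3 -c "
from h import *
print(rel((.589,.174,.2),13.1))"
```

```text
(array([ 0.129 ,  2.0259, -0.334 ]), array([-1.9617, -0.0004, -0.0052]))
```

>>> {"fn": "apply_moves", "kwargs": {
  "targets": [0.05,1,-0.17,-0.98,0,0,1,0.05,1,-0.17,-0.98,0,0,1,0.05,1,-0.17,-0.98,0,0,1,0.05,1,-0.17,-0.98,0,0,1,0.05,1,-0.17,-0.98,0,0,1,0.05,1,-0.17,-0.98,0,0,1,0.05,1,-0.17,-0.98,0,0,1]
}}

```text
clock: 1.27
eef_pos: [0.446, -0.0415, 0.218]
tool_rot: [0.093, 0.701, -0.091, 0.701]
ft_force: [-0.3, -0.6, 0.3]
grip_width: 0.0853
```

```bash
python3 -c "
from h import *
print(rel((.589,.174,.2),13.1))"
```

```text
(array([0.0747, 0.98  , 0.3309]), array([-0.9778,  0.0019, -0.0048]))
```

>>> {"fn": "apply_moves", "kwargs": {
  "targets": [0.07,0.98,0.33,-0.978,0,-0.005,0.7,0.07,0.98,0.33,-0.978,0,-0.005,0.7,0.07,0.98,0.33,-0.978,0,-0.005,0.7,0.07,0.98,0.33,-0.978,0,-0.005,0.7,0.07,0.98,0.33,-0.978,0,-0.005,0.7,0.07,0.98,0.33,-0.978,0,-0.005,0.7,0.07,0.98,0.33,-0.978,0,-0.005,0.7,0.07,0.98,0.33,-0.978,0,-0.005,0.7,0.07,0.98,0.33,-0.978,0,-0.005,0.7]
}}

```text
clock: 2.02
eef_pos: [0.587, 0.1674, 0.2001]
tool_rot: [-0.079, 0.704, 0.077, 0.702]
ft_force: [-0.1, -0.5, 0.0]
grip_width: 0.0597
```

```bash
python3 -c "
from h import *
print(rel((.589,.174,.075),13.1), bot.get_obs()['ft_force'],bot.get_obs()['eef_pos'])
for n in('top','side'):
    p,d=bot.camera(n); cv2.imwrite(f'pics/{n}1.png',p[:,:,::-1])
    if n=='top':a=cv2.resize(p[140:230,200:300,::-1],(400,360))
    else:b=cv2.resize(p[110:225,260:388,::-1],(400,360))
cv2.imwrite('pics/c5.png',np.hstack([a,b]))
"
```

```text
(array([0.5005, 0.0256, 0.0152]), array([-0.0138, -0.0067,  0.0063])) [-0.1227 -0.5213  0.0289] [0.587  0.1674 0.2001]
```

View pics/c5.png

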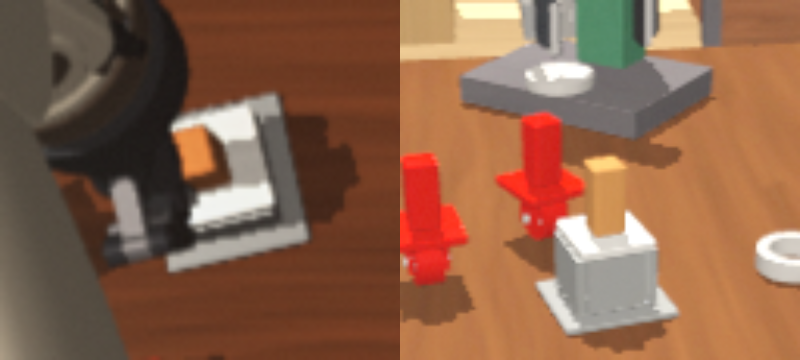

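```bash
python3 -c "
from h import *
print(rel((.589,.174,.075),13.1), bot.get_obs()['ft_force'],bot.get_obs()['eef_pos'],bot.get_obs()['clock'])"
```

```text
(array([0.5049, 0.0298, 0.0159]), array([-0.0179, -0.0038,  0.0058])) [-0.3113 -0.6009  0.0429] [0.5869 0.1663 0.2013] 2.1167
```

>>> {"fn": "apply_moves", "kwargs": {
  "targets": [0,0.03,0.016,-0.018,-0.004,0.006,0.7,0.15,0.03,0.016,-0.018,-0.004,0.006,0.7,0.3,0.03,0.016,-0.018,-0.004,0.006,0.7,0.42,0.03,0.016,-0.018,-0.004,0.006,0.7,0.48,0.03,0.016,-0.018,-0.004,0.006,0.7,0.48,0.03,0.016,-0.018,-0.004,0.006,0.7,0.48,0.03,0.016,-0.018,-0.004,0.006,0.7]
}}

```text
clock: 2.7
eef_pos: [0.5894, 0.1749, 0.0813]
tool_rot: [-0.081, 0.702, 0.081, 0.702]
ft_force: [0.4, -0.4, 0.2]
grip_width: 0.0594
```

```bash
python3 -c "
from h import *
print(rel((.589,.174,.064),13.1), bot.get_obs()['ft_force'],bot.get_obs()['eef_pos'])
for n in('top','side'):
    p,d=bot.camera(n); cv2.imwrite(f'pics/{n}1.png',p[:,:,::-1])
    if n=='top':a=cv2.resize(p[140:230,200:300,::-1],(400,360))
    else:b=cv2.resize(p[130:225,270:376,::-1],(400,360))
cv2.imwrite('pics/c6.png',np.hstack([a,b]))
"
```

```text
(array([ 0.0693, -0.003 , -0.0024]), array([ 0.0009,  0.0003, -0.0012])) [ 0.3853 -0.4114  0.2228] [0.5894 0.1749 0.0813]
```

View pics/c6.png

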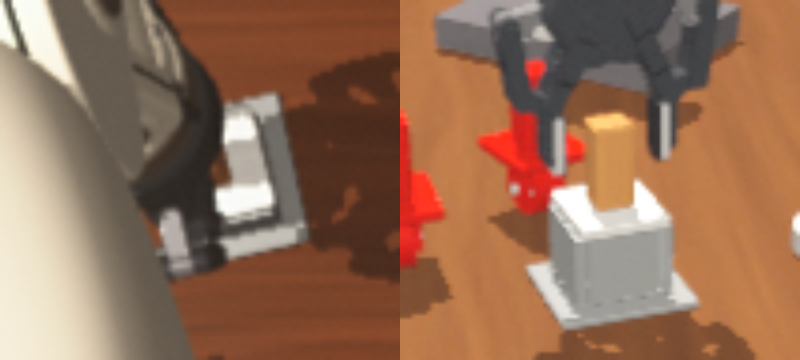

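The fingers straddle the handle evenly: fingertips at 558 and 665 in the crop, handle at 610. I'll go down and close.

>>> {"fn": "apply_moves", "kwargs": {
  "targets": [0.03,-0.003,-0.002,0,0,0,0.6,0.06,-0.003,-0.002,0,0,0,0.4,0.06,-0.003,-0.002,0,0,0,0.2,0.06,-0.003,-0.002,0,0,0,0,0.06,-0.003,-0.002,0,0,0,0,0.06,-0.003,-0.002,0,0,0,0,0.06,-0.003,-0.002,0,0,0,0,0.06,-0.003,-0.002,0,0,0,0]
}}

```text
clock: 3.47
eef_pos: [0.5893, 0.1747, 0.0659]
tool_rot: [-0.081, 0.702, 0.081, 0.703]
ft_force: [0.1, -0.4, -4.3]
grip_width: 0.0256
```

```bash
python3 -c "
from h import *
print(rel((.589,.174,.064),13.1), bot.get_obs())
p,d=bot.camera('side');cv2.imwrite('pics/c7.png',cv2.resize(p[130:225,270:376,::-1],(600,540),interpolation=cv2.INTER_CUBIC))
"
```

```text
(array([ 0.0077, -0.0026, -0.002 ]), array([ 0.0027,  0.001 , -0.001 ])) {'clock': 3.4667, 'joint_pos': array([0.288 , 0.5761, 0.0676, 1.0618, 0.0005, 1.6288]), 'joint_vel': array([-0.0001, -0.0011, -0.0007, -0.0012,  0.0012, -0.0017]), 'tau': array([  0.1707, -52.0871,  23.868 ,   0.0653,   0.0786,  -0.0036]), 'eef_pos': array([0.5893, 0.1747, 0.0659]), 'tool_rot': array([-0.0809,  0.7023,  0.0813,  0.7026]), 'ft_force': array([ 0.1259, -0.3503, -4.2512]), 'ft_torque': array([-0.0124, -0.0275,  0.0505]), 'grip_width': 0.025634871470753655}
```

View pics/c7.png

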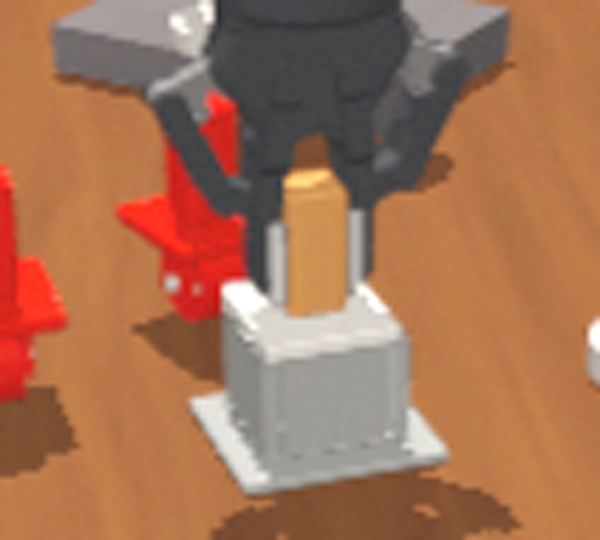

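The grip holds (25.6 mm opening), but the fingertips sit about 4 mm above the crown. I'll regrasp a little lower so the plate backs up on them.

>>> {"fn": "apply_moves", "kwargs": {
  "targets": [0,-0.003,-0.002,0,0,0,0.42,0,-0.003,-0.002,0,0,0,0.42,0.01,-0.003,-0.002,0,0,0,0.42,0.01,-0.003,-0.002,0,0,0,0.2,0.01,-0.003,-0.002,0,0,0,0,0.01,-0.003,-0.002,0,0,0,0,0.01,-0.003,-0.002,0,0,0,0,0.01,-0.003,-0.002,0,0,0,0]
}}

```text
clock: 4.18
eef_pos: [0.5896, 0.1741, 0.064]
tool_rot: [-0.081, 0.702, 0.081, 0.703]
ft_force: [0.1, 0.0, -0.4]
grip_width: 0.0253
```

```bash
python3 -c "
from h import *
print(rel((.589,.174,.2),13.1), bot.get_obs())
"
```

```text
(array([-0.544 ,  0.0005, -0.0013]), array([ 0.0028,  0.004 , -0.0013])) {'clock': 4.1833, 'joint_pos': array([0.2868, 0.5769, 0.0635, 1.0554, 0.0006, 1.6276]), 'joint_vel': array([ 0.0012,  0.0015, -0.0018, -0.0002,  0.0004,  0.0016]), 'tau': array([  0.001 , -49.6914,  22.2165,   0.1888,  -0.0118,   0.0103]), 'eef_pos': array([0.5896, 0.1741, 0.064 ]), 'tool_rot': array([-0.0808,  0.7018,  0.0815,  0.7031]), 'ft_force': array([ 0.0802,  0.0328, -0.3502]), 'ft_torque': array([ 0.0232, -0.0248, -0.025 ]), 'grip_width': 0.0253037592648984}
```

>>> {"fn": "apply_moves", "kwargs": {
  "targets": [-0.05,0,0,0,0,0,0,-0.12,0,0,0,0,0,0,-0.2,0,0,0,0,0,0,-0.3,0,0,0,0,0,0,-0.4,0,0,0,0,0,0,-0.48,0,0,0,0,0,0,-0.52,0,0,0,0,0,0,-0.52,0,0,0,0,0,0,-0.52,0,0,0,0,0,0]
}}

```text
clock: 4.93
eef_pos: [0.5888, 0.1737, 0.1928]
tool_rot: [-0.081, 0.702, 0.081, 0.702]
ft_force: [-0.9, -0.3, -4.9]
grip_width: 0.0252
```

```bash
python3 -c "
from h import *
o=bot.get_obs()
a=np.radians(-4.0);c=np.array([.5836,-.1660]);u=np.array([np.cos(a),np.sin(a)])
print('ends',c+u*.0855,c-u*.0855)
print(rel((*(c-u*.0855),.16),-4.0), o['ft_force'],o['ft_torque'],o['eef_pos'],o['grip_width'])
p,d=bot.camera('side');cv2.imwrite('pics/c8.png',cv2.resize(p[80:225,270:400,::-1],(520,580),interpolation=cv2.INTER_CUBIC))
"
```

```text
ends [ 0.6689 -0.172 ] [ 0.4983 -0.16  ]
(array([ 0.1305, -1.2175, -0.6567]), array([ 0.5996,  0.0001, -0.0011])) [-0.865  -0.2731 -4.9425] [ 0.0386 -0.0003  0.0097] [0.5888 0.1737 0.1928] 0.02523324179278707
```

View pics/c8.png

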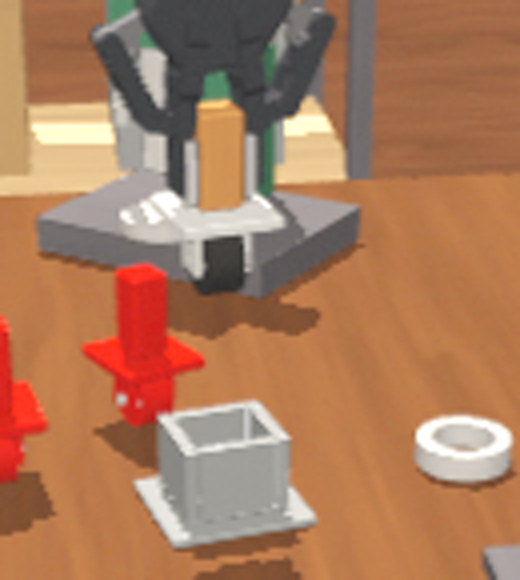

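>>> {"fn": "apply_moves", "kwargs": {
  "targets": [0,-0.1,-0.05,0.1,0,0,0,0,-0.25,-0.13,0.3,0,0,0,0,-0.4,-0.21,0.45,0,0,0,0,-0.55,-0.29,0.6,0,0,0,0,-0.7,-0.37,0.6,0,0,0,0,-0.85,-0.45,0.6,0,0,0,0,-0.95,-0.51,0.6,0,0,0,0,-0.98,-0.53,0.6,0,0,0,0,-0.98,-0.53,0.6,0,0,0,0,-0.98,-0.53,0.6,0,0,0]
}}

```text
clock: 5.82
eef_pos: [0.515, -0.095, 0.1919]
tool_rot: [0.026, 0.707, -0.025, 0.706]
ft_force: [1.0, 0.9, -4.7]
grip_width: 0.0254
```

```bash
python3 -c "
from h import *
o=bot.get_obs()
print(rel((.4983,-.160,.13),-4.0), o['ft_force'],o['eef_pos'])"
```

```text
(array([ 0.2471, -0.2647, -0.0476]), array([-0.0036, -0.0035, -0.0042])) [ 0.9894  0.9284 -4.7185] [ 0.515  -0.095   0.1919]
```

>>> {"fn": "apply_moves", "kwargs": {
  "targets": [0.05,-0.1,-0.02,-0.004,-0.003,-0.004,0,0.1,-0.2,-0.04,-0.004,-0.003,-0.004,0,0.18,-0.265,-0.048,-0.004,-0.003,-0.004,0,0.24,-0.265,-0.048,-0.004,-0.003,-0.004,0,0.247,-0.265,-0.048,-0.004,-0.003,-0.004,0,0.247,-0.265,-0.048,-0.004,-0.003,-0.004,0,0.247,-0.265,-0.048,-0.004,-0.003,-0.004,0,0.247,-0.265,-0.048,-0.004,-0.003,-0.004,0]
}}

```text
clock: 6.48
eef_pos: [0.5008, -0.1592, 0.1327]
tool_rot: [0.023, 0.705, -0.024, 0.708]
ft_force: [0.8, -1.0, -4.6]
grip_width: 0.0252
```

```bash
python3 -c "
from h import *
o=bot.get_obs()
print(rel((.4983,-.160,.13),-4.0), o['ft_force'],o['eef_pos'])
for n in('top','side'):
    p,d=bot.camera(n); cv2.imwrite(f'pics/{n}2.png',p[:,:,::-1]); np.savez(f'{n}2.npz',p=p,d=d)
    if n=='top':a=cv2.resize(p[140:240,360:460,::-1],(400,400))
    else:b=cv2.resize(p[210:310,260:360,::-1],(400,400))
cv2.imwrite('pics/c9.png',np.hstack([a,b]))
"
```

```text
(array([ 0.0106, -0.0038, -0.0097]), array([0.0076, 0.0094, 0.0026])) [ 0.8031 -1.0173 -4.621 ] [ 0.5008 -0.1592  0.1327]
```

View pics/c9.png

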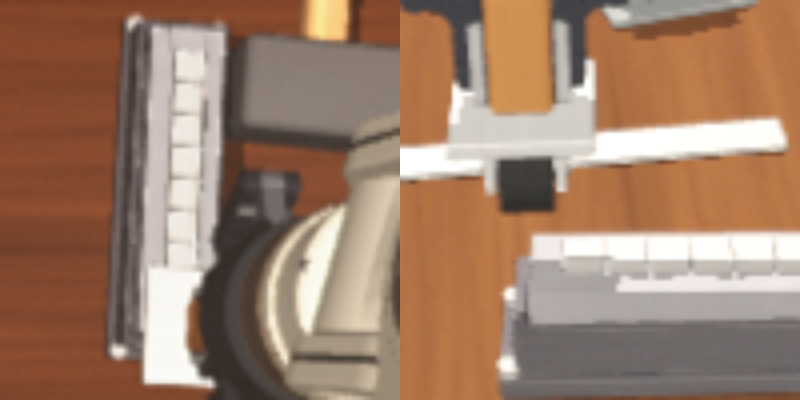

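The side view shows the cheeks to the left and right of the wheel, so the axle may lie along the jaw direction rather than across it. I'll enlarge it and check.

```bash
python3 -c "
from h import *
f=np.load('side2.npz');p,d=f['p'],f['d'];W=cloud('side',d)
cv2.imwrite('pics/c10.png',cv2.resize(p[205:270,260:325,::-1],(600,600),interpolation=cv2.INTER_CUBIC))
print(d[245:264:2,278:304:2])
f=np.load('top2.npz');p,d=f['p'],f['d'];W=cloud('top',d)
cv2.imwrite('pics/c11.png',cv2.resize(p[195:250,385:440,::-1],(600,600),interpolation=cv2.INTER_CUBIC))
"
```

```text
[[0.6902 0.689  0.6871 0.6874 0.6895 0.6917 0.6889 0.6902 0.6898 0.6896 0.6898 0.6887 0.6893]
 [0.6866 0.6903 0.6879 0.6897 0.6884 0.6886 0.6889 0.6896 0.6881 0.6893 0.6877 0.6904 0.6895]
 [0.6918 0.6908 0.6909 0.6875 0.6916 0.6924 0.6897 0.6933 0.6914 0.7102 0.7284 0.7151 0.7304]
 [0.9022 0.7234 0.7146 0.7085 0.7099 0.7098 0.7091 0.7109 0.7103 0.7105 0.7262 0.712  0.725 ]
 [0.9002 0.7279 0.7161 0.7119 0.7115 0.7101 0.7109 0.711  0.7098 0.7092 0.9053 0.718  0.9018]
 [0.8963 0.8933 0.7195 0.7125 0.7117 0.7113 0.7125 0.7137 0.7136 0.7139 0.7471 0.7189 0.8963]
 [0.8878 0.8913 0.7196 0.7152 0.7117 0.712  0.7124 0.7126 0.7132 0.7123 0.7448 0.7242 0.8909]
 [0.884  0.8857 0.8843 0.7125 0.7133 0.7133 0.7148 0.7124 0.7129 0.7146 0.7426 0.8829 0.8834]
 [0.8766 0.8795 0.8755 0.718  0.7157 0.7177 0.717  0.72   0.719  0.7205 0.8779 0.8772 0.8763]
 [0.8738 0.8712 0.8707 0.876  0.8703 0.8725 0.8727 0.8707 0.8724 0.8713 0.8707 0.8695 0.8703]]
```

View pics/c10.png

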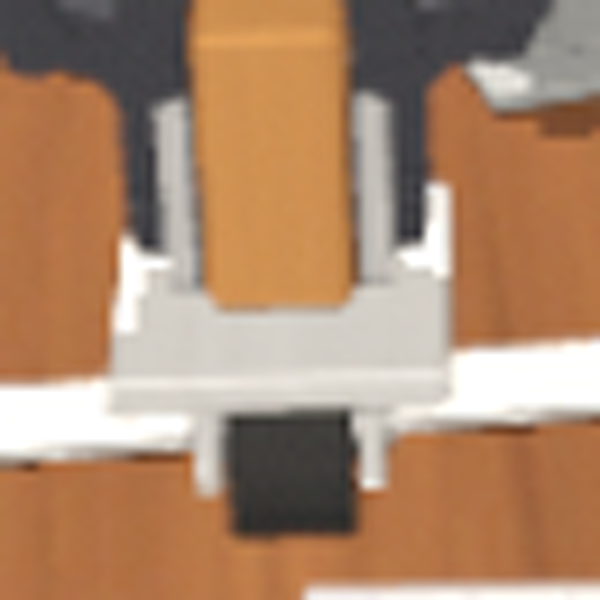

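View pics/c11.png

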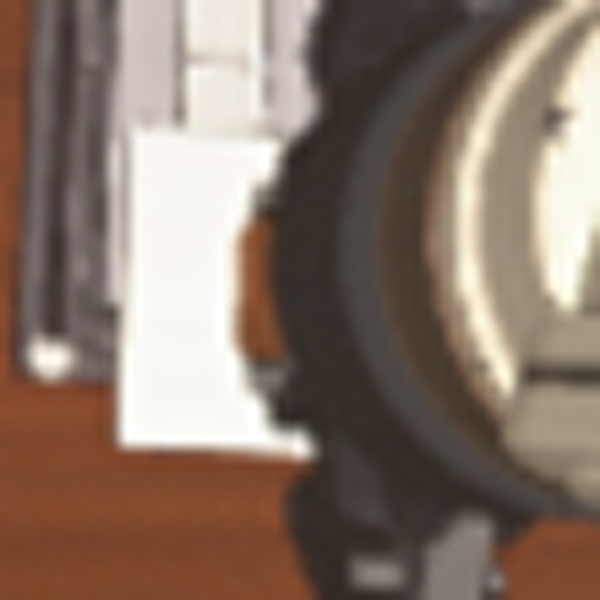

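Confirmed: the wheel is seen across its 22 mm width, so the axle lies along the jaws. To roll along the bar I turn the tool +90° (joint 6 towards -0.24, which is within range).

>>> {"fn": "apply_moves", "kwargs": {
  "targets": [0,0,0,-0.2,0,0,0,0,0,0,-0.4,0,0,0,0,0,0,-0.6,0,0,0,0,0,0,-0.8,0,0,0]
}}

```text
clock: 6.92
eef_pos: [0.5001, -0.1599, 0.1326]
tool_rot: [-0.12, 0.696, 0.118, 0.698]
ft_force: [0.0, -0.5, -3.5]
grip_width: 0.026
```

>>> {"fn": "apply_moves", "kwargs": {
  "targets": [0,0,0,-0.2,0,0,0,0,0,0,-0.4,0,0,0,0,0,0,-0.6,0,0,0,0,0,0,-0.8,0,0,0]
}}

```text
clock: 7.25
eef_pos: [0.5001, -0.1599, 0.1325]
tool_rot: [-0.256, 0.658, 0.254, 0.661]
ft_force: [-0.6, 0.6, -4.0]
grip_width: 0.0253
```

>>> {"fn": "apply_moves", "kwargs": {
  "targets": [0,0,0,-0.2,0,0,0,0,0,0,-0.4,0,0,0,0,0,0,-0.6,0,0,0,0,0,0,-0.8,0,0,0]
}}

```text
clock: 7.58
eef_pos: [0.5001, -0.1599, 0.1326]
tool_rot: [-0.382, 0.595, 0.38, 0.597]
ft_force: [-0.3, -0.2, -3.9]
grip_width: 0.0252
```

>>> {"fn": "apply_moves", "kwargs": {
  "targets": [0,0,0,-0.2,0,0,0,0,0,0,-0.4,0,0,0,0,0,0,-0.6,0,0,0,0,0,0,-0.74,0,0,0,0,0,0,-0.74,0,0,0,0,0,0,-0.74,0,0,0]
}}

```text
clock: 8.08
eef_pos: [0.5, -0.16, 0.1323]
tool_rot: [-0.483, 0.517, 0.481, 0.518]
ft_force: [-0.1, 0.2, -3.8]
grip_width: 0.0253
```

```bash
python3 -c "
from h import *
o=bot.get_obs()
print(rel((.4983,-.160,.12),86.0), o['ft_force'],o['eef_pos'],o['joint_pos'])
for n in('top','side'):
    p,d=bot.camera(n); np.savez(f'{n}3.npz',p=p,d=d)
    if n=='top':a=cv2.resize(p[140:240,360:460,::-1],(400,400),interpolation=2)
    else:b=cv2.resize(p[210:310,260:360,::-1],(400,400),interpolation=2)
cv2.imwrite('pics/c12.png',np.hstack([a,b]))
print(rel((.4983,-.160,.12),86.0))
"
```

```text
(array([ 0.0492,  0.0068, -0.0006]), array([-0.0008, -0.0026,  0.0078])) [-0.1493  0.1529 -3.8394] [ 0.5    -0.16    0.1323] [-0.3094  0.35   -0.1109  1.1058 -0.0003 -0.2392]
(array([ 0.0483,  0.0061, -0.0004]), array([-0.0003, -0.0023,  0.007 ]))
```

View pics/c12.png

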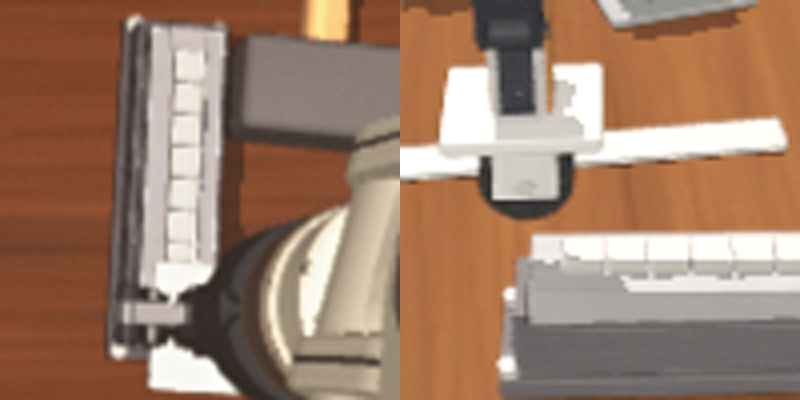

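```bash
python3 -c "
from h import *
f=np.load('side3.npz');p,d=f['p'],f['d'];W=cloud('side',d)
print(W[250:259:2,286:298:3].reshape(-1,3)[::3])
g=W[265:300,262:400].reshape(-1,3)
for x0 in(.52,.56,.60,.64):
  t=g[(abs(g[:,0]-x0)<.012)&(g[:,2]>.047)&(g[:,2]<.062)]
  print(x0,np.nanpercentile(t[:,1],[2,5,25,50,75,95,98]),np.nanmedian(t[:,2]))
k=W[:,:].reshape(-1,3);t=k[(abs(k[:,0]-.5)<.05)&(abs(k[:,1]+.16)<.05)&(k[:,2]>.070)&(k[:,2]<.085)];print('low wheel',t.min(0),t.max(0),t.mean(0))
f=np.load('top3.npz');W=cloud('top',f['d']);k=W.reshape(-1,3);t=k[(abs(k[:,0]-.5)<.05)&(abs(k[:,1]+.16)<.05)&(k[:,2]>.115)&(k[:,2]<.138)];print('crown top',t.min(0),t.max(0))
"
```

```text
[[ 0.4918 -0.1771  0.1134]
 [ 0.5061 -0.1771  0.1123]
 [ 0.5012 -0.1775  0.1091]
 [ 0.4962 -0.1756  0.1044]
 [ 0.4912 -0.175   0.1004]
 [ 0.5057 -0.1766  0.1004]
 [ 0.5007 -0.1785  0.0982]]
0.52 [-0.183  -0.1826 -0.1754 -0.1691 -0.162  -0.1457 -0.1442] 0.05106507323287951
0.56 [-0.1857 -0.1849 -0.1781 -0.1718 -0.1639 -0.1465 -0.1442] 0.05073253006190914
0.6 [-0.2292 -0.1886 -0.1802 -0.1752 -0.1671 -0.1494 -0.1477] 0.05153313992991687
0.64 [-0.2428 -0.2412 -0.2267 -0.2091 -0.1779 -0.1649 -0.159 ] 0.054737719329148504
low wheel [ 0.4872 -0.1734  0.0792] [ 0.5119 -0.1681  0.0849] [ 0.4989 -0.1705  0.0829]
crown top [ 0.4662 -0.1725  0.1256] [ 0.532  -0.1288  0.1368]
```

>>> {"fn": "apply_moves", "kwargs": {
  "targets": [0.03,0.003,0,0,-0.002,0.007,0,0.06,0.003,0,0,-0.002,0.007,0,0.08,0.003,0,0,-0.002,0.007,0,0.08,0.003,0,0,-0.002,0.007,0,0.08,0.003,0,0,-0.002,0.007,0]
}}

```text
clock: 8.6
eef_pos: [0.4981, -0.1599, 0.1107]
tool_rot: [-0.482, 0.518, 0.483, 0.516]
ft_force: [0.3, -0.7, -4.0]
grip_width: 0.0257
```

>>> {"fn": "apply_moves", "kwargs": {
  "targets": [0.006,0,0,0,0,0,0,0.012,0,0,0,0,0,0,0.016,0,0,0,0,0,0,0.016,0,0,0,0,0,0]
}}

```text
clock: 8.93
eef_pos: [0.4988, -0.16, 0.1075]
tool_rot: [-0.482, 0.517, 0.483, 0.517]
ft_force: [-0.6, 0.4, -3.2]
grip_width: 0.0256
```

>>> {"fn": "apply_moves", "kwargs": {
  "targets": [0.004,0,0,0,0,0,0,0.008,0,0,0,0,0,0,0.008,0,0,0,0,0,0]
}}

```text
clock: 9.18
eef_pos: [0.4991, -0.1601, 0.106]
tool_rot: [-0.483, 0.517, 0.482, 0.517]
ft_force: [0.5, -0.1, -2.4]
grip_width: 0.0254
```

>>> {"fn": "apply_moves", "kwargs": {
  "targets": [0.004,0,0,0,0,0,0,0.004,0,0,0,0,0,0,0.004,0,0,0,0,0,0]
}}

```text
clock: 9.43
eef_pos: [0.4996, -0.1602, 0.1057]
tool_rot: [-0.483, 0.517, 0.482, 0.517]
ft_force: [-0.7, 0.3, 3.8]
grip_width: 0.0257
```

>>> {"fn": "apply_moves", "kwargs": {
  "targets": [0.004,0,0,0,0,0,0,0.004,0,0,0,0,0,0,0.004,0,0,0,0,0,0]
}}

```text
clock: 9.68
eef_pos: [0.5004, -0.1603, 0.1056]
tool_rot: [-0.484, 0.516, 0.482, 0.518]
ft_force: [-0.9, 1.1, 8.3]
grip_width: 0.0254
```

```bash
cat > st.py <<'E'
from h import *
o=bot.get_obs();M=R.from_quat(o['tool_rot']).as_matrix()
a=np.radians(-4.0);c=np.array([.5836,-.1660]);u=np.array([np.cos(a),np.sin(a)]);w=np.array([-u[1],u[0]])
e=o['eef_pos'];print('s,lat mm',(e[:2]-c)@u*1e3,(e[:2]-c)@w*1e3,'z',e[2]*1e3,'F',o['ft_force'],'push',o['ft_force'][2]+4.3,'T',o['ft_torque'],'clk',o['clock'])
print('-toolY',-M[:,1],'jaw',M[:,2])
print('to end s=+85 (z same):',rel((*(c+u*.085),e[2]),86)[0])
E
python3 st.py
```

```text
s,lat mm -83.37985061692245 -0.1060051987449073 z 105.55012190127094 F [-0.8812  1.1453  8.3285] push 12.628461271884735 T [0.2648 0.2087 0.0311] clk 9.6833
-toolY [ 0.9976 -0.0686  0.0034] jaw [ 0.0686  0.9976 -0.0005]
to end s=+85 (z same): [ 0.0023 -0.6735 -0.0004]
```

>>> {"fn": "apply_moves", "kwargs": {
  "targets": [0.001,-0.008,0,0,0,0,0,0.002,-0.016,0,0,0,0,0,0.002,-0.024,0,0,0,0,0,0.002,-0.032,0,0,0,0,0]
}}

```text
clock: 10.02
eef_pos: [0.5065, -0.1607, 0.1054]
tool_rot: [-0.483, 0.517, 0.482, 0.517]
ft_force: [-6.0, 1.4, 15.5]
grip_width: 0.0254
```

```bash
python3 st.py
```

```text
s,lat mm -77.31859330666985 -0.06858786948731142 z 105.42906047531497 F [-6.0295  1.3579 15.5389] push 19.838942824210353 T [0.4203 1.5552 0.004 ] clk 10.0167
-toolY [ 0.9976 -0.0688 -0.0003] jaw [ 0.0688  0.9976 -0.0006]
to end s=+85 (z same): [-0.0002 -0.6493 -0.0003]
```

>>> {"fn": "apply_moves", "kwargs": {
  "targets": [-0.004,-0.004,0,0,0,0,0,-0.005,-0.012,0,0,0,0,0,-0.005,-0.02,0,0,0,0,0]
}}

```text
clock: 10.27
eef_pos: [0.5117, -0.161, 0.1056]
tool_rot: [-0.483, 0.517, 0.482, 0.517]
ft_force: [-2.9, 1.4, 7.3]
grip_width: 0.0253
```

```bash
python3 st.py
```

```text
s,lat mm -72.10462385341395 -0.033019659502176724 z 105.61676056581163 F [-2.8854  1.3692  7.2827] push 11.582696013655966 T [0.2368 0.51   0.0375] clk 10.2667
-toolY [ 0.9976 -0.0689 -0.0002] jaw [ 0.0689  0.9976 -0.0004]
to end s=+85 (z same): [-0.0002 -0.6284 -0.0004]
```

>>> {"fn": "apply_moves", "kwargs": {
  "targets": [0.0015,-0.009,0,0,0,0,0,0.0015,-0.018,0,0,0,0,0,0.0015,-0.027,0,0,0,0,0,0.0015,-0.036,0,0,0,0,0,0.0015,-0.036,0,0,0,0,0]
}}

```text
clock: 10.68
eef_pos: [0.5212, -0.1616, 0.1053]
tool_rot: [-0.483, 0.517, 0.482, 0.517]
ft_force: [-2.8, 0.6, 8.2]
grip_width: 0.0253
```

```bash
python3 st.py
```

```text
s,lat mm -62.56525019635911 0.028426414239064637 z 105.31070753851255 F [-2.7751  0.6291  8.2063] push 12.506279356344113 T [ 0.2159  0.6946 -0.0172] clk 10.6833
-toolY [ 0.9976 -0.0686  0.0003] jaw [ 0.0686  0.9976 -0.0004]
to end s=+85 (z same): [ 0.0002 -0.5903 -0.0008]
```

>>> {"fn": "apply_moves", "kwargs": {
  "targets": [0.0005,-0.009,0,0,0,0,0,0.001,-0.018,0,0,0,0,0,0.0015,-0.027,0,0,0,0,0,0.0015,-0.036,0,0,0,0,0,0.0015,-0.036,0,0,0,0,0]
}}

```text
clock: 11.1
eef_pos: [0.531, -0.1623, 0.1052]
tool_rot: [-0.483, 0.516, 0.482, 0.517]
ft_force: [-1.7, 0.7, 6.9]
grip_width: 0.025
```

```bash
python3 st.py
```

```text
s,lat mm -52.77909082633214 0.01774549517763834 z 105.20608709578757 F [-1.7336  0.7144  6.937 ] push 11.237001830552394 T [0.3602 0.2455 0.0321] clk 11.1
-toolY [ 0.9976 -0.0686  0.0022] jaw [ 0.0686  0.9976 -0.0003]
to end s=+85 (z same): [ 0.0012 -0.5511 -0.0007]
```

>>> {"fn": "apply_moves", "kwargs": {
  "targets": [0.001,-0.009,0,0,0,0,0,0.002,-0.018,0,0,0,0,0,0.0025,-0.027,0,0,0,0,0,0.0025,-0.036,0,0,0,0,0,0.0025,-0.036,0,0,0,0,0]
}}

```text
clock: 11.52
eef_pos: [0.5392, -0.1628, 0.1048]
tool_rot: [-0.483, 0.517, 0.482, 0.517]
ft_force: [-4.5, 1.2, 9.9]
grip_width: 0.0252
```

```bash
python3 st.py
```

```text
s,lat mm -44.544976690645775 0.06228337749706922 z 104.84655434703252 F [-4.4608  1.1943  9.8979] push 14.19793144974495 T [ 0.3507  0.8335 -0.0806] clk 11.5167
-toolY [ 0.9976 -0.0686  0.0007] jaw [ 0.0686  0.9976 -0.0004]
to end s=+85 (z same): [ 0.0004 -0.5182 -0.0009]
```

>>> {"fn": "apply_moves", "kwargs": {
  "targets": [0.0003,-0.009,0,0,0,0,0,0.0006,-0.018,0,0,0,0,0,0.0009,-0.027,0,0,0,0,0,0.0012,-0.036,0,0,0,0,0,0.0012,-0.036,0,0,0,0,0]
}}

```text
clock: 11.93
eef_pos: [0.5493, -0.1635, 0.1047]
tool_rot: [-0.483, 0.516, 0.482, 0.518]
ft_force: [-0.4, 1.1, 8.3]
grip_width: 0.0251
```

```bash
python3 st.py
```

```text
s,lat mm -34.39068781510481 0.07274391343870366 z 104.68447893186942 F [-0.4448  1.1476  8.3209] push 12.620896335271869 T [ 0.3528  0.182  -0.0275] clk 11.9333
-toolY [ 0.9976 -0.0685  0.0033] jaw [ 0.0685  0.9976 -0.0002]
to end s=+85 (z same): [ 0.0016 -0.4776 -0.0009]
```

>>> {"fn": "apply_moves", "kwargs": {
  "targets": [0.0006,-0.009,0,0,0,0,0,0.0012,-0.018,0,0,0,0,0,0.0016,-0.027,0,0,0,0,0,0.002,-0.036,0,0,0,0,0,0.002,-0.036,0,0,0,0,0]
}}

```text
clock: 12.35
eef_pos: [0.5573, -0.164, 0.1045]
tool_rot: [-0.483, 0.517, 0.482, 0.517]
ft_force: [-4.0, 2.3, 12.0]
grip_width: 0.025
```

```bash
python3 st.py
```

```text
s,lat mm -26.400133973360486 0.11318499436345687 z 104.47814928217318 F [-4.0166  2.3361 12.0326] push 16.33261031671534 T [ 0.4462  0.9634 -0.0136] clk 12.35
-toolY [ 0.9976 -0.0686  0.0012] jaw [ 0.0686  0.9976 -0.0004]
to end s=+85 (z same): [ 0.0005 -0.4456 -0.001 ]
```

>>> {"fn": "apply_moves", "kwargs": {
  "targets": [-0.001,-0.009,0,0,0,0,0,-0.0005,-0.018,0,0,0,0,0,0,-0.027,0,0,0,0,0,0.0005,-0.036,0,0,0,0,0,0.0005,-0.036,0,0,0,0,0]
}}

```text
clock: 12.77
eef_pos: [0.5675, -0.1647, 0.1043]
tool_rot: [-0.484, 0.516, 0.482, 0.518]
ft_force: [0.0, 1.4, 7.4]
grip_width: 0.0256
```

```bash
python3 st.py
```

```text
s,lat mm -16.181421094706245 0.14374102345727818 z 104.3286616998545 F [0.0025 1.4215 7.4395] push 11.739536041267176 T [0.4324 0.2518 0.0016] clk 12.7667
-toolY [ 0.9976 -0.0685  0.0038] jaw [ 0.0685  0.9977 -0.0002]
to end s=+85 (z same): [ 0.0015 -0.4047 -0.0011]
```

>>> {"fn": "apply_moves", "kwargs": {
  "targets": [0.0006,-0.009,0,0,0,0,0,0.0012,-0.018,0,0,0,0,0,0.0015,-0.027,0,0,0,0,0,0.0018,-0.036,0,0,0,0,0,0.0018,-0.036,0,0,0,0,0]
}}

```text
clock: 13.18
eef_pos: [0.5752, -0.1652, 0.1041]
tool_rot: [-0.483, 0.517, 0.482, 0.517]
ft_force: [-4.1, 1.3, 12.8]
grip_width: 0.0254
```

```bash
python3 st.py
```

```text
s,lat mm -8.389959165818569 0.1832932787813745 z 104.08964651883272 F [-4.0633  1.2509 12.7865] push 17.08652297022269 T [ 0.4777  0.9891 -0.0085] clk 13.1833
-toolY [ 0.9976 -0.0686  0.0014] jaw [ 0.0686  0.9976 -0.0003]
to end s=+85 (z same): [ 0.0005 -0.3736 -0.0012]
```

>>> {"fn": "apply_moves", "kwargs": {
  "targets": [-0.0012,-0.009,0,0,0,0,0,-0.001,-0.018,0,0,0,0,0,-0.0005,-0.027,0,0,0,0,0,0.0002,-0.036,0,0,0,0,0,0.0002,-0.036,0,0,0,0,0]
}}

```text
clock: 13.6
eef_pos: [0.5855, -0.1659, 0.104]
tool_rot: [-0.484, 0.516, 0.482, 0.518]
ft_force: [-0.0, 1.3, 8.7]
grip_width: 0.0253
```

```bash
python3 st.py
```

```text
s,lat mm 1.8733685224736258 0.23247590409371532 z 103.96196128342805 F [-0.0211  1.2929  8.7362] push 13.036225701135546 T [ 0.3224  0.2234 -0.0043] clk 13.6
-toolY [ 0.9976 -0.0684  0.004 ] jaw [ 0.0684  0.9977 -0.0001]
to end s=+85 (z same): [ 0.0013 -0.3325 -0.0014]
```

>>> {"fn": "apply_moves", "kwargs": {
  "targets": [0.0002,-0.009,0,0,0,0,0,0.0004,-0.018,0,0,0,0,0,0.0006,-0.027,0,0,0,0,0,0.0008,-0.036,0,0,0,0,0,0.0008,-0.036,0,0,0,0,0]
}}

```text
clock: 14.02
eef_pos: [0.5932, -0.1664, 0.1038]
tool_rot: [-0.483, 0.517, 0.482, 0.517]
ft_force: [-3.9, 1.9, 12.7]
grip_width: 0.0257
```

```bash
python3 st.py
```

```text
s,lat mm 9.596522771140702 0.2484391265377256 z 103.80466124512077 F [-3.9166  1.8552 12.6654] push 16.965418598764067 T [0.4637 1.0313 0.0435] clk 14.0167
-toolY [ 0.9976 -0.0685  0.0013] jaw [ 0.0685  0.9976 -0.0002]
to end s=+85 (z same): [ 0.0004 -0.3016 -0.0014]
```

>>> {"fn": "apply_moves", "kwargs": {
  "targets": [-0.0015,-0.009,0,0,0,0,0,-0.0015,-0.018,0,0,0,0,0,-0.001,-0.027,0,0,0,0,0,-0.0005,-0.036,0,0,0,0,0,-0.0005,-0.036,0,0,0,0,0]
}}

```text
clock: 14.43
eef_pos: [0.6032, -0.1671, 0.1037]
tool_rot: [-0.483, 0.516, 0.482, 0.518]
ft_force: [-1.9, 1.2, 8.6]
grip_width: 0.0255
```

```bash
python3 st.py
```

```text
s,lat mm 19.613088099582917 0.24135005204273266 z 103.6788154188158 F [-1.8891  1.1819  8.6201] push 12.92010439549962 T [0.341  0.2276 0.0019] clk 14.4333
-toolY [ 0.9976 -0.0685  0.0034] jaw [ 0.0685  0.9977 -0.0001]
to end s=+85 (z same): [ 0.0009 -0.2615 -0.0013]
```

>>> {"fn": "apply_moves", "kwargs": {
  "targets": [0.0002,-0.009,0,0,0,0,0,0.0004,-0.018,0,0,0,0,0,0.0006,-0.027,0,0,0,0,0,0.0008,-0.036,0,0,0,0,0,0.0008,-0.036,0,0,0,0,0]
}}

```text
clock: 14.85
eef_pos: [0.6111, -0.1676, 0.1035]
tool_rot: [-0.483, 0.517, 0.482, 0.517]
ft_force: [-3.3, 1.6, 10.1]
grip_width: 0.0251
```

```bash
python3 st.py
```

```text
s,lat mm 27.551982451669385 0.3092471393219324 z 103.52192160492505 F [-3.3183  1.6195 10.1243] push 14.424301335104612 T [ 0.4041  0.8855 -0.0318] clk 14.85
-toolY [ 0.9977 -0.0685  0.0011] jaw [ 0.0685  0.9977 -0.0001]
to end s=+85 (z same): [ 0.0003 -0.2298 -0.0015]
```

>>> {"fn": "apply_moves", "kwargs": {
  "targets": [0.0002,-0.009,0,0,0,0,0,0.0005,-0.018,0,0,0,0,0,0.0008,-0.027,0,0,0,0,0,0.001,-0.036,0,0,0,0,0,0.001,-0.036,0,0,0,0,0]
}}

```text
clock: 15.27
eef_pos: [0.6212, -0.1683, 0.1033]
tool_rot: [-0.484, 0.516, 0.482, 0.518]
ft_force: [-0.5, 1.4, 7.9]
grip_width: 0.0253
```

```bash
python3 st.py
```

```text
s,lat mm 37.68785069346252 0.30592283406593923 z 103.32540833122704 F [-0.4945  1.4225  7.8556] push 12.155594838226314 T [ 0.4417  0.2001 -0.0124] clk 15.2667
-toolY [ 0.9977 -0.0684  0.0037] jaw [ 0.0684  0.9977 -0.    ]
to end s=+85 (z same): [ 0.0007 -0.1892 -0.0015]
```

>>> {"fn": "apply_moves", "kwargs": {
  "targets": [0.0004,-0.009,0,0,0,0,0,0.0008,-0.018,0,0,0,0,0,0.001,-0.027,0,0,0,0,0,0.0014,-0.036,0,0,0,0,0,0.0014,-0.036,0,0,0,0,0]
}}

```text
clock: 15.68
eef_pos: [0.6291, -0.1688, 0.1031]
tool_rot: [-0.483, 0.517, 0.482, 0.517]
ft_force: [-4.3, 2.3, 11.9]
grip_width: 0.0253
```

```bash
python3 st.py
```

```text
s,lat mm 45.588859205474215 0.3755648083987711 z 103.09138927605377 F [-4.2748  2.3307 11.8505] push 16.150497578828094 T [ 0.4793  0.9396 -0.0279] clk 15.6833
-toolY [ 0.9977 -0.0684  0.0013] jaw [ 0.0684  0.9977 -0.    ]
to end s=+85 (z same): [ 0.0002 -0.1576 -0.0017]
```

>>> {"fn": "apply_moves", "kwargs": {
  "targets": [-0.0005,-0.009,0,0,0,0,0,-0.0005,-0.018,0,0,0,0,0,0,-0.027,0,0,0,0,0,0.0005,-0.036,0,0,0,0,0,0.0005,-0.036,0,0,0,0,0]
}}

```text
clock: 16.1
eef_pos: [0.6392, -0.1695, 0.1029]
tool_rot: [-0.484, 0.516, 0.482, 0.518]
ft_force: [-1.6, 1.3, 9.0]
grip_width: 0.0253
```

```bash
python3 st.py
```

```text
s,lat mm 55.70215415423803 0.41868087364807427 z 102.92209359027466 F [-1.6343  1.3086  8.9859] push 13.285905322881675 T [ 0.3622  0.1593 -0.0102] clk 16.1
-toolY [ 0.9977 -0.0683  0.0037] jaw [0.0683 0.9977 0.0001]
to end s=+85 (z same): [ 0.0004 -0.1172 -0.0018]
```

>>> {"fn": "apply_moves", "kwargs": {
  "targets": [0.0003,-0.009,0,0,0,0,0,0.0006,-0.018,0,0,0,0,0,0.001,-0.027,0,0,0,0,0,0.0014,-0.036,0,0,0,0,0,0.0014,-0.036,0,0,0,0,0]
}}

```text
clock: 16.52
eef_pos: [0.6489, -0.1701, 0.1027]
tool_rot: [-0.484, 0.516, 0.481, 0.518]
ft_force: [1.4, 1.9, 7.6]
grip_width: 0.0256
```

```bash
python3 st.py
```

```text
s,lat mm 65.42813985426532 0.4624403883036212 z 102.68238628057728 F [1.3734 1.9463 7.6315] push 11.931539479156978 T [ 0.4033 -0.1779 -0.0434] clk 16.5167
-toolY [ 0.9977 -0.0682  0.0051] jaw [0.0682 0.9977 0.    ]
to end s=+85 (z same): [ 0.0004 -0.0783 -0.002 ]
```

>>> {"fn": "apply_moves", "kwargs": {
  "targets": [0.0007,-0.009,0,0,0,0,0,0.0014,-0.018,0,0,0,0,0,0.002,-0.027,0,0,0,0,0,0.0025,-0.036,0,0,0,0,0,0.003,-0.048,0,0,0,0,0,0.003,-0.052,0,0,0,0,0,0.003,-0.052,0,0,0,0,0]
}}

```text
clock: 17.1
eef_pos: [0.6622, -0.171, 0.1026]
tool_rot: [-0.484, 0.515, 0.481, 0.518]
ft_force: [1.8, 1.2, 9.0]
grip_width: 0.0253
```

```bash
python3 st.py
```

```text
s,lat mm 78.76286624329855 0.49953058930386945 z 102.63827233968382 F [1.7991 1.194  9.0382] push 13.338205270397445 T [ 0.4146 -0.19    0.007 ] clk 17.1
-toolY [ 0.9977 -0.0682  0.0064] jaw [ 0.0682  0.9977 -0.0001]
to end s=+85 (z same): [ 0.0002 -0.0249 -0.002 ]
```

All eight passed, and the land height (102.6) fits the straight line through the run. There is plenty of time, so I'll make one return pass at about 14 N to be sure none is left short.

>>> {"fn": "apply_moves", "kwargs": {
  "targets": [-0.0003,0.009,0,0,0,0,0,-0.0009,0.027,0,0,0,0,0,-0.0015,0.045,0,0,0,0,0,-0.0021,0.063,0,0,0,0,0,-0.0027,0.081,0,0,0,0,0,-0.0033,0.099,0,0,0,0,0,-0.0036,0.108,0,0,0,0,0]
}}

```text
clock: 17.68
eef_pos: [0.6345, -0.1692, 0.103]
tool_rot: [-0.484, 0.516, 0.481, 0.518]
ft_force: [1.2, 1.7, 7.5]
grip_width: 0.0252
```

```bash
python3 st.py
```

```text
s,lat mm 51.02463484183066 0.3283698657773663 z 103.01629264554535 F [1.226  1.703  7.5389] push 11.838926762062687 T [ 0.27   -0.2105  0.0324] clk 17.6833
-toolY [ 0.9976 -0.0684  0.0054] jaw [ 0.0684  0.9977 -0.0001]
to end s=+85 (z same): [ 0.0007 -0.1359 -0.0015]
```

>>> {"fn": "apply_moves", "kwargs": {
  "targets": [0.001,0.014,0,0,0,0,0,0.0004,0.032,0,0,0,0,0,-0.0002,0.05,0,0,0,0,0,-0.0008,0.068,0,0,0,0,0,-0.0014,0.086,0,0,0,0,0,-0.002,0.104,0,0,0,0,0,-0.0026,0.122,0,0,0,0,0,-0.0032,0.14,0,0,0,0,0,-0.0038,0.158,0,0,0,0,0,-0.0044,0.176,0,0,0,0,0]
}}

```text
clock: 18.52
eef_pos: [0.5909, -0.1664, 0.1039]
tool_rot: [-0.484, 0.516, 0.481, 0.518]
ft_force: [1.4, 0.3, 7.4]
grip_width: 0.0252
```

```bash
python3 st.py
```

```text
s,lat mm 7.290921786954767 0.10392254340116172 z 103.85197702689837 F [1.449  0.3484 7.3775] push 11.677538512777163 T [ 0.2787 -0.2744  0.021 ] clk 18.5167
-toolY [ 0.9976 -0.0684  0.0055] jaw [ 0.0684  0.9977 -0.0004]
to end s=+85 (z same): [ 0.0017 -0.3108 -0.0008]
```

>>> {"fn": "apply_moves", "kwargs": {
  "targets": [0.0015,0.014,0,0,0,0,0,0.0009,0.032,0,0,0,0,0,0.0003,0.05,0,0,0,0,0,-0.0003,0.068,0,0,0,0,0,-0.0009,0.086,0,0,0,0,0,-0.0015,0.104,0,0,0,0,0,-0.0021,0.122,0,0,0,0,0,-0.0027,0.14,0,0,0,0,0,-0.0033,0.158,0,0,0,0,0,-0.0039,0.176,0,0,0,0,0]
}}

```text
clock: 19.35
eef_pos: [0.547, -0.1636, 0.1046]
tool_rot: [-0.484, 0.516, 0.481, 0.518]
ft_force: [1.0, 0.2, 7.7]
grip_width: 0.0255
```

```bash
python3 st.py
```

```text
s,lat mm -36.68003642424152 -0.15249139508624096 z 104.64198750549852 F [1.0112 0.1681 7.7389] push 12.03885933247592 T [ 0.1658 -0.2583 -0.0157] clk 19.35
-toolY [ 0.9976 -0.0685  0.0054] jaw [ 0.0685  0.9977 -0.0008]
to end s=+85 (z same): [ 0.0026 -0.4867 -0.    ]
```

>>> {"fn": "apply_moves", "kwargs": {
  "targets": [0.0015,0.014,0,0,0,0,0,0.0009,0.032,0,0,0,0,0,0.0003,0.05,0,0,0,0,0,-0.0003,0.068,0,0,0,0,0,-0.0009,0.086,0,0,0,0,0,-0.0015,0.104,0,0,0,0,0,-0.0021,0.122,0,0,0,0,0,-0.0027,0.14,0,0,0,0,0,-0.0033,0.158,0,0,0,0,0]
}}

```text
clock: 20.1
eef_pos: [0.5078, -0.1611, 0.1055]
tool_rot: [-0.484, 0.516, 0.481, 0.518]
ft_force: [0.8, 0.8, 6.4]
grip_width: 0.0251
```

```bash
python3 st.py
```

```text
s,lat mm -75.94819720203947 -0.3528601065548905 z 105.54117123338699 F [0.8058 0.7697 6.4133] push 10.713323523139332 T [ 0.1325 -0.2143  0.0064] clk 20.1
-toolY [ 0.9976 -0.0685  0.0058] jaw [ 0.0685  0.9976 -0.0011]
to end s=+85 (z same): [ 0.0037 -0.6438  0.0006]
```

The return run was smooth and linear. Now I lift and look at the strip.

>>> {"fn": "apply_moves", "kwargs": {
  "targets": [-0.03,0,0,0,0,0,0,-0.1,0,0,0,0,0,0,-0.2,0,0,0,0,0,0,-0.3,0,0,0,0,0,0,-0.36,0,0,0,0,0,0,-0.36,0,0,0,0,0,0,-0.36,0,0,0,0,0,0]
}}

```text
clock: 20.68
eef_pos: [0.5055, -0.1606, 0.1931]
tool_rot: [-0.482, 0.517, 0.483, 0.517]
ft_force: [-0.4, 0.4, -4.6]
grip_width: 0.0253
```

>>> {"fn": "apply_moves", "kwargs": {
  "targets": [0,0,0.15,0.2,0,0,0,0,0,0.3,0.4,0,0,0,0,0,0.4,0.6,0,0,0,0,0,0.5,0.8,0,0,0,0,0,0.5,0.8,0,0,0]
}}

```text
clock: 21.1
eef_pos: [0.5125, -0.0315, 0.1906]
tool_rot: [-0.369, 0.603, 0.373, 0.601]
ft_force: [0.6, -0.7, -5.1]
grip_width: 0.0252
```

```bash
python3 -c "
from h import *
o=bot.get_obs()
print(rel((.5896,.1741,.19),13.1), o['ft_force'],o['eef_pos'])
s,d=bot.camera('side');W=cloud('side',d)
t,_=bot.camera('top')
cv2.imwrite('pics/c13.png',np.vstack([cv2.resize(s[255:320,275:415,::-1],(790,367),interpolation=2),cv2.resize(t[140:235,360:560,::-1],(490,230),interpolation=2).repeat(1,0) if 0 else cv2.copyMakeBorder(cv2.resize(t[140:235,370:470,::-1],(242,230),interpolation=2),0,0,0,548,0)]))
"
```

```text
(array([0.0032, 0.0944, 0.8732]), array([ 1.7511, -0.0055, -0.0123])) [ 0.6284 -0.7289 -5.0984] [ 0.5125 -0.0315  0.1906]
```

View pics/c13.png

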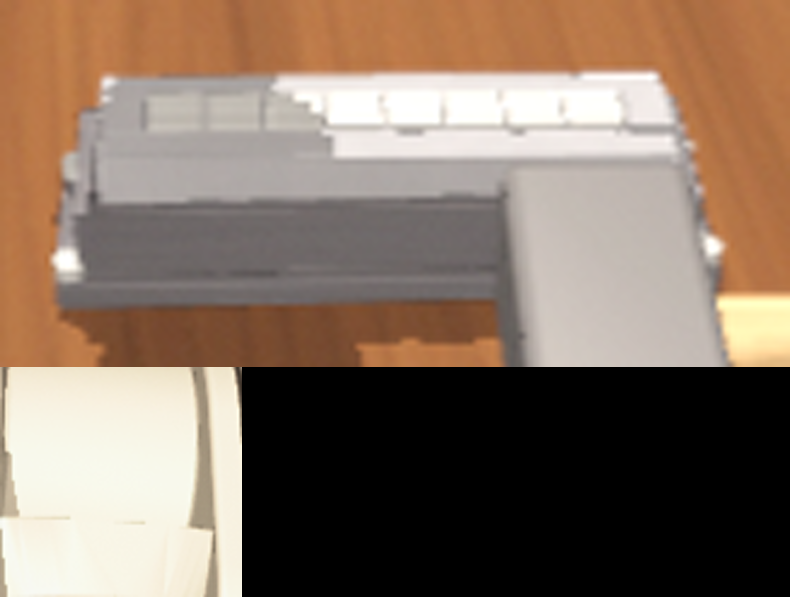

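The side view shows all eight sections flush: the shaded front faces that showed in the strip row before are gone, and the mallet is where it was. On to the stand.

>>> {"fn": "apply_moves", "kwargs": {
  "targets": [0,0.02,0.15,0.2,0,0,0,0,0.04,0.3,0.4,0,0,0,0,0.06,0.45,0.6,0,0,0,0,0.08,0.6,0.8,0,-0.01,0,0,0.09,0.7,0.9,-0.005,-0.012,0,0,0.09,0.7,0.9,-0.005,-0.012,0,0,0.09,0.7,0.9,-0.005,-0.012,0]
}}

```text
clock: 21.78
eef_pos: [0.5726, 0.1306, 0.1912]
tool_rot: [-0.229, 0.669, 0.226, 0.67]
ft_force: [0.4, -0.3, -4.0]
grip_width: 0.0252
```

```bash
python3 -c "
from h import *
o=bot.get_obs()
print(rel((.5896,.1741,.19),13.1), o['ft_force'],o['eef_pos'])"
```

```text
(array([0.0043, 0.0965, 0.1599]), array([0.8516, 0.0012, 0.008 ])) [ 0.4017 -0.3394 -4.0499] [0.5726 0.1306 0.1912]
```

>>> {"fn": "apply_moves", "kwargs": {
  "targets": [0.004,0.03,0.05,0.2,0,0,0,0.004,0.06,0.1,0.4,0,0,0,0.004,0.09,0.15,0.6,0,0,0,0.004,0.096,0.16,0.8,0,0,0,0.004,0.096,0.16,0.852,0.001,0.008,0,0.004,0.096,0.16,0.852,0.001,0.008,0,0.004,0.096,0.16,0.852,0.001,0.008,0,0.004,0.096,0.16,0.852,0.001,0.008,0]
}}

```text
clock: 22.45
eef_pos: [0.59, 0.1724, 0.192]
tool_rot: [-0.079, 0.702, 0.08, 0.704]
ft_force: [-0.4, 0.3, -4.0]
grip_width: 0.0251
```

```bash
python3 -c "
from h import *
s,d=bot.camera('side')
o=bot.get_obs()
print(rel((.5896,.1741,.12),13.1), o['ft_force'],o['eef_pos'])
cv2.imwrite('pics/c14.png',cv2.resize(s[90:225,260:390,::-1],(520,540),interpolation=2))"
```

```text
(array([ 0.2886,  0.0057, -0.0012]), array([-0.0056,  0.0058, -0.0011])) [ 0.5025 -0.1369 -3.9936] [0.59   0.1727 0.1921]
```

View pics/c14.png

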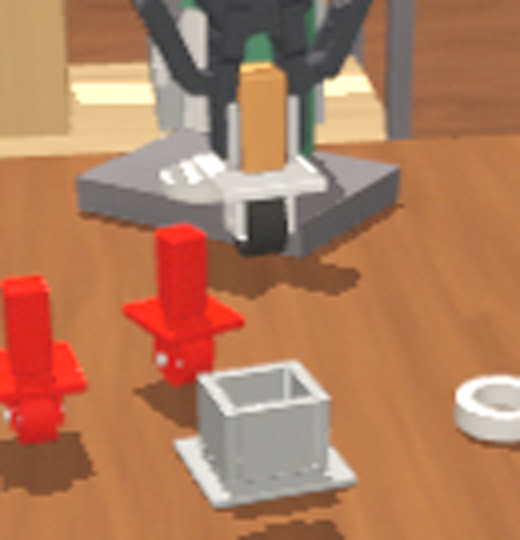

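>>> {"fn": "apply_moves", "kwargs": {
  "targets": [0.05,0.006,-0.001,-0.006,0.006,-0.001,0,0.15,0.006,-0.001,-0.006,0.006,-0.001,0,0.25,0.006,-0.001,-0.006,0.006,-0.001,0,0.3,0.006,-0.001,-0.006,0.006,-0.001,0,0.3,0.006,-0.001,-0.006,0.006,-0.001,0,0.3,0.006,-0.001,-0.006,0.006,-0.001,0]
}}

```text
clock: 23.0
eef_pos: [0.5888, 0.175, 0.1158]
tool_rot: [-0.081, 0.703, 0.081, 0.702]
ft_force: [0.4, -0.3, -4.6]
grip_width: 0.0256
```

```bash
python3 -c "
from h import *
s,d=bot.camera('side')
o=bot.get_obs()
print(rel((.5896,.1741,.064),13.1), o['ft_force'],o['eef_pos'])
cv2.imwrite('pics/c15.png',cv2.resize(s[115:225,270:380,::-1],(550,550),interpolation=2))"
```

```text
(array([ 0.2134, -0.0048, -0.0029]), array([ 0.0014,  0.0013, -0.0005])) [ 0.8055 -0.0049 -3.8641] [0.59   0.1754 0.1174]
```

View pics/c15.png

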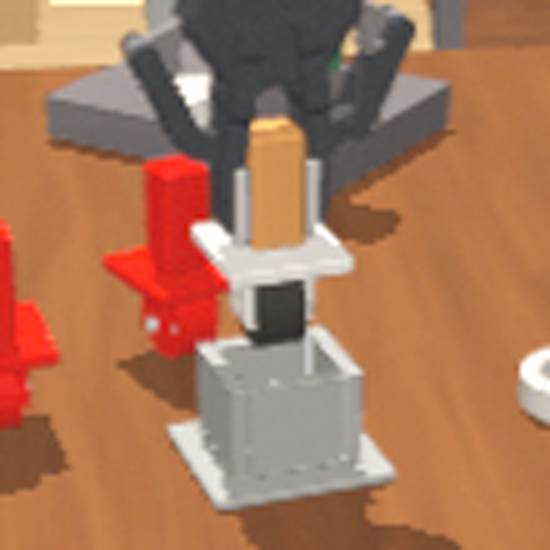

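>>> {"fn": "apply_moves", "kwargs": {
  "targets": [0.03,-0.005,-0.003,0,0,0,0,0.08,-0.005,-0.003,0,0,0,0,0.13,-0.005,-0.003,0,0,0,0,0.17,-0.005,-0.003,0,0,0,0,0.18,-0.005,-0.003,0,0,0,0,0.18,-0.005,-0.003,0,0,0,0,0.18,-0.005,-0.003,0,0,0,0]
}}

```text
clock: 23.63
eef_pos: [0.5899, 0.1741, 0.0728]
tool_rot: [-0.081, 0.702, 0.081, 0.703]
ft_force: [0.3, -0.4, -3.4]
grip_width: 0.0255
```

```bash
python3 -c "
from h import *
o=bot.get_obs()
print(rel((.5896,.1741,.064),13.1), o['ft_force'],o['eef_pos'])"
```

```text
(array([ 0.0352,  0.0003, -0.0012]), array([ 0.0008,  0.0029, -0.0006])) [ 0.3135 -0.4065 -3.4404] [0.5899 0.1741 0.0728]
```

>>> {"fn": "apply_moves", "kwargs": {
  "targets": [0.01,0,-0.001,0,0,0,0,0.02,0,-0.001,0,0,0,0,0.03,0,-0.001,0,0,0,0,0.034,0,-0.001,0,0,0,0,0.034,0,-0.001,0,0,0,0,0.034,0,-0.001,0,0,0,0]
}}

```text
clock: 24.13
eef_pos: [0.5893, 0.174, 0.064]
tool_rot: [-0.081, 0.702, 0.081, 0.703]
ft_force: [-0.8, -0.2, -3.4]
grip_width: 0.0253
```

```bash
python3 -c "
from h import *
o=bot.get_obs()
print(rel((.5896,.1741,.064),13.1), o['ft_force'],o['eef_pos'])"
```

```text
(array([0.0002, 0.0003, 0.0012]), array([ 0.0007,  0.0018, -0.0006])) [-0.8025 -0.2359 -3.4177] [0.5893 0.174  0.064 ]
```

>>> {"fn": "apply_moves", "kwargs": {
  "targets": [0.004,0,0,0,0,0,0,0.006,0,0,0,0,0,0,0.006,0,0,0,0,0,0]
}}

```text
clock: 24.38
eef_pos: [0.5893, 0.174, 0.064]
tool_rot: [-0.081, 0.702, 0.081, 0.703]
ft_force: [-3.5, -0.9, 6.6]
grip_width: 0.0255
```

>>> {"fn": "apply_moves", "kwargs": {
  "targets": [-0.005,0,0,0,0,0,0,-0.005,0,0,0,0,0,0.2,-0.005,0,0,0,0,0,0.5,-0.005,0,0,0,0,0,0.6,-0.005,0,0,0,0,0,0.6,-0.005,0,0,0,0,0,0.6]
}}

```text
clock: 24.88
eef_pos: [0.5895, 0.174, 0.0636]
tool_rot: [-0.081, 0.702, 0.081, 0.703]
ft_force: [0.0, -0.4, -1.2]
grip_width: 0.051
```

```bash
python3 -c "
from h import *
s,d=bot.camera('side')
o=bot.get_obs()
print(o['ft_force'],o['eef_pos'],o['grip_width'])
cv2.imwrite('pics/c16.png',cv2.resize(s[115:225,270:380,::-1],(550,550),interpolation=2))"
```

```text
[ 0.4678  1.08   -0.0756] [0.5894 0.174  0.0635] 0.05113673693041821
```

View pics/c16.png

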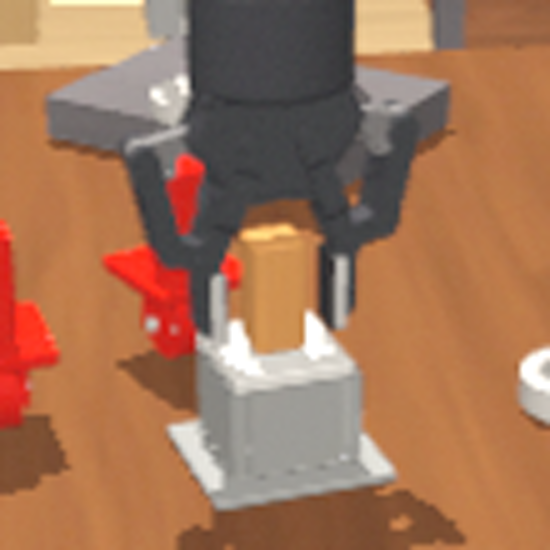

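The roller is seated upright with the fingers clear of the handle. Retreat straight up.

>>> {"fn": "apply_moves", "kwargs": {
  "targets": [-0.05,0,0,0,0,0,0.6,-0.15,0,0,0,0,0,0.6,-0.25,0,0,0,0,0,0.6,-0.35,0,0,0,0,0,0.6,-0.5,0,0,0,0,0,0.6,-0.65,0,0,0,0,0,0.6,-0.65,0,0,0,0,0,0.6]
}}

```text
clock: 25.52
eef_pos: [0.593, 0.175, 0.2352]
tool_rot: [-0.08, 0.697, 0.082, 0.708]
ft_force: [2.2, 0.6, 2.2]
grip_width: 0.0513
```

>>> {"fn": "apply_moves", "kwargs": {
  "targets": [0,0,-0.15,0,0,0,0.6,0,0,-0.3,0,0,0,0.6,0,0,-0.45,0,0,0,0.6,0,0,-0.6,0,0,0,0.6,0,0,-0.7,0,0,0,0.6,0,0,-0.7,0,0,0,0.6,0,0,-0.7,0,0,0,0.6,0,0,-0.7,0,0,0,0.6]
}}

```text
clock: 26.18
eef_pos: [0.4197, 0.1344, 0.2264]
tool_rot: [-0.081, 0.702, 0.081, 0.703]
ft_force: [0.7, 0.2, 0.6]
grip_width: 0.0514
```

```bash
python3 -c "
from h import *
s,d=bot.camera('side');t,dt=bot.camera('top');np.savez('top9.npz',p=t,d=dt)
o=bot.get_obs()
print(o['ft_force'],o['eef_pos'],o['clock'])
cv2.imwrite('pics/side9.png',s[:,:,::-1]);cv2.imwrite('pics/top9.png',t[:,:,::-1])
W=cloud('top',dt);z=W[...,2];m=np.zeros(z.shape,bool);m[155:215,225:285]=1
q=W[m&(z>.09)&(z<.13)];print(len(q),q.mean(0),np.median(q[:,2]),cv2.minAreaRect(q[:,:2].astype(np.float32)*1000))
"
```

```text
[ 0.2669 -1.0784 -0.9029] [0.42   0.1345 0.226 ] 26.2833
195 [0.5856 0.172  0.113 ] 0.11533632454846554 ((587.0220336914062, 173.95034790039062), (26.240121841430664, 26.58926773071289), 12.064103126525879)
```

View pics/side9.png

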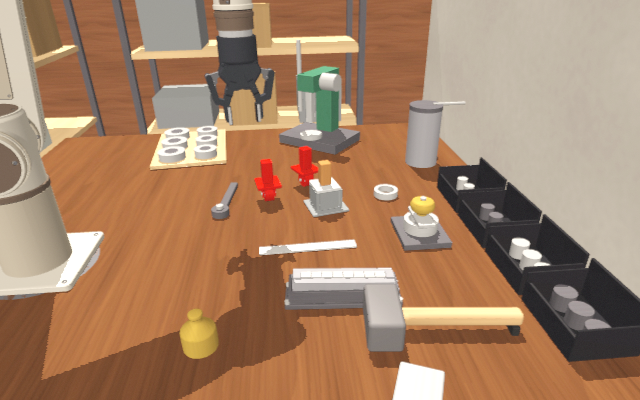

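View pics/top9.png

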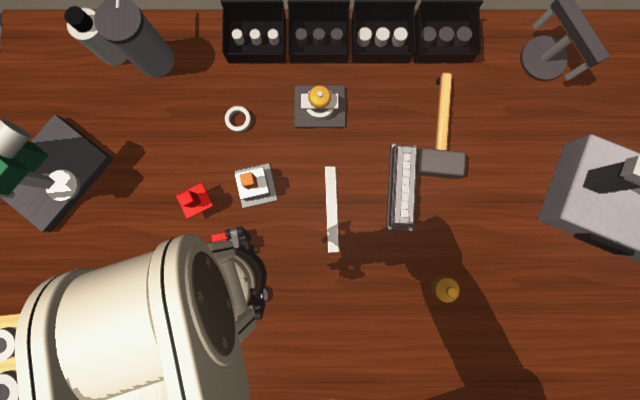

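The roller is back in its stand at top-view (252,183), upright, with its handle at the starting pose. The strip at (404,187) is flush, nothing else has moved, and the gripper is free.

```bash
python3 -c "
from workcell import bot
print(bot.job_done())"
```

```text
the job is handed in; nothing more can be done
None
```

The strip is rolled home and the roller is back upright in its stand and released. I handed the job in at about 26 s on the clock.

- **Rolling:** I took the wooden-handled roller from the grey stand and felt the end land by force. I then rolled all eight sections out and back.
- **Force:** The downward push read 11–17 N at the checks, except for one reading of 19.8 N at the first section, which I eased off at once. Force was only read at the end of each short move, so brief peaks between readings were not seen.
- **Sections flush:** On the return pass, the wheel height followed one straight line from land to land, to about 0.1–0.2 mm. The side picture shows the sections flush with the lands.
- **Roller:** In the last pictures it stands upright in its stand. The measured handle position is within about 2 mm and 1° of the start, which is within camera noise.
- **Other things:** Everything else visible looks unmoved, and the gripper hangs free. In the last top picture the arm covers one red roller and the ratchet wrench. Both show in the side picture, where they look unmoved.
- **Mix-up, put right:** I first took the axle to lie across the jaws. The pictures showed it along them, so I turned the tool 90° before touching the strip.

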